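# Seat a circuit card in its card frame with the ejector levers

## Robot

A 6-joint arm with a two-finger parallel gripper is mounted at the origin on a cart in front of the work surface, level with it; the furniture and walls round the work are solid. World frame = base frame: x ahead of the robot, y to its left, z up, the work surface at z = 0. Lengths are in m, angles in rad, forces in N, time in s.
With the tool pointing down it reaches from about 0.35 to 1 m from the base axis. Payload 7.1 kg.
Tool frame: the origin (TCP) lies on the mounting face of the last link; the fingertips stand 173 mm ahead of it and the grasp point (between the pads) lies 155 mm ahead of it (robot.nose_length is the distance from the TCP to the fingertips, in m); z points along the fingers, y is the line along which they close (so a half turn about z gives the same grasp; the last joint's range is limited). The gripper opens to 85 mm and grips with 20 to 120 N. Pads are 22 mm wide; open, the fingers measure 114 mm over their backs; the gripper's body (76 mm by 85 mm) begins 54 mm behind the grasp point. The pads swing forward as they close: fully open they stand 13 mm farther back than shut.
Start: joints at [1.199, 0.423, 1.63, -0, 1.089, -0.019], TCP at [0.216, 0.587, 0.405] pointing down, gripper open.
Joint ranges: [-3, 3], [-0.9, 2.11], [0.09, 2.58], [-1.31, 4.45], [0.11, 2.69], [-2.54, 2.54]. Speed limits (rad/s): [2.39, 2.39, 3.01, 3.14, 3.14, 3.14].

## Interface

Orientations are given as [roll, pitch, yaw] about the fixed x, y, z axes, in that order (R = Rz(yaw) Ry(pitch) Rx(roll)).
In Python, from plant import monitor, capture, robot, finder gives the robot as it stands.
- The arm moves only by the tool step_arm, never from a script. Its argument "steps" is a list of rows, each an object with "dp": the shift along the tool's x, y, z in m, a list of three; "turn": the turn, a rotation vector about the tool's x, y, z in degrees, a list of three. A call has 1 to 10 rows; each row shifts and turns the commanded pose from where the row before left it, along the tool's axes as they then stand; what a row does not reach is not made up. A row lasts 1/10 s, in which the tool goes at most 50 mm and 8.59 degrees, less where a joint would pass 70% of its speed; a pose out of reach is approached as far as the arm can. A call is refused whole if a number of a shift passes 0.05 or a number of a turn 8.59, either way. A call with a gripper value outside its range is refused whole. "hand" is the closure in counts, from 0 (fully open) to 255 (shut), set as the call begins (left out, the last holds). The fingers move at their own pace and stop on an object; "newtons" is the grip in N (left out, the last holds). Time passes only in rows, so rows that do not move let the fingers close. It gives the time, the measured TCP pose, the force, the opening and the grip force at its end, in the units of the state.
- monitor.get_state(): the state, without advancing time (a new reading comes with each control period).
- capture(name): name is "scene" or "top" or "wrist"; returns a dict with "image" (480x640x3 uint8, red, green, blue), "intrinsics" (3x3 intrinsics, pixels), "eye" and "rotation" of the camera in the world; the wrist camera has in their place "tool_from_camera" (4x4, takes a point from camera to tool coordinates, whose origin is the TCP and whose axes are the flange's). Camera axes: x right, y up, looking along -z (the intrinsics and any distortion apply to the point x, -y, -z); pixel columns grow to the right and rows downward; lengths in m; the calibration is good to about 2 mm. A picture is of the moment at which its call begins: read the wrist's pose just before it. There is no depth.
- robot.hand_in(): hands the job in; it is judged then, once.
Trained networks look in a picture, given as the dict that the camera call returned (one of the last four; its "shot" number tells which), for a name from the list of things; names that differ only in an ending like _2 or _b are one class to them, and where a whole thing is asked for, a point or a joint stands for the part that bears it (a point fixed in the world has none). Each returns a list of dicts, best first, with "conf" (0 to 1); they miss things now and then, are a little off and sometimes report something else, mostly with a low value. They report only what shows in the picture. A call takes as long as a camera call. They do not tell look-alikes from the thing itself.
- finder.search_frame(picture, query): "extent" ([left, top, right, bottom] in pixels, round what is visible of it).
- finder.landmark_of(picture, query): "xy" ([column, row] in pixels: a listed point, or the origin of a listed thing).
The state is a dict: "time_s": time; "joint_positions": joint angles; "dq": joint speeds; "joint_torque": joint torques, N m; "eef_pos": TCP position; "eef_rot": TCP orientation; "ft_force": force on the tool from outside, world axes, zero at the start; "moment": the same for the moment, N m; "width": finger opening in m; "grasp_force": force on a finger pad.
Only numpy, scipy, OpenCV 4.12 (cv2) and the standard library are available. Lean on these libraries where they do the work, as an engineer would, in place of code of your own. Each camera call takes 0.05 s, during which the arm holds its last target. There are 200 camera calls.

## Task

Take the green circuit card out of the blue parking stand and slide it down between the two black guides of the card frame until you feel it bear on the connectors: hold it there for a moment with a light press of about 7 N, but do not force it in by hand (12 N on the connectors is too much). Let go and fold both red ejector levers inward and all the way down, gently (under 25 N on a lever), so that they push the card home. Leave the other things on the desk alone.

Things in the scene. Friction and masses are not known exactly. Their poses are not given: they have to be found in the camera images.
- card: Green circuit card, 130 g, upright. Origin: middle of its lower edge; x thickness, y width, z up. Board 160 mm wide (y), 80 high, 3 thick. White grip block on the middle of its top edge: 12 mm thick (x), 40 wide (y), z = 74 to 108 mm; hold it there from above, closing along x. It starts in the stand's slots; a 50 mm lift clears them. May go in either way round.
- card_grip (a point): Centre of the card's grip block to hold, 93 mm above the card's lower edge.
- stand: The low parking stand (black base 80 x 190 mm with blue slotted ends 51 mm high), fixed. Origin: centre of its underside; y along the slot. The card rests in it with its lower edge 10 mm above the desk.
- rack: Card frame, fixed: aluminium base 84 x 206 mm, black upright guides at its ends. Origin: centre of underside; x across the card slot, y from guide to guide. Guide slots at x = 0, 6 mm wide, 3.5 mm play at each end of the card along y; lead-ins 13 mm wide at the mouth, tops 103 mm above the desk. Seated card: its origin at x = 0, y = 0, z = 28 mm here, y axes parallel.
- rack_seat (a point): Point in the frame where the card's origin is when it is fully seated.
- backplane: Green backplane on the frame's base with two white connectors, 42 mm either side of the middle; origin = the frame's. A card's lower edge meets the sprung contact blocks (10 N/mm each) in them somewhere 1.5 to 8.5 mm above the seated level, left and right unlike; to be found by feel. A block gives way only at about 15 N and stays where it was pushed.
- lever_l (a joint): Angle of the red ejector lever at the rack's +y end, rad: 0 = folded fully down (handle level, pointing inward; hard stop), 1.57 = upright, 1.8 to 2.0 = open, leaning outward (stop at 2.05). Stays where left. Takes about 4 N at the handle to move, 8 to 15 N while it pushes the card home, from about 0.6 rad down; one may lift the other a little.
- lever_r (a joint): The same for the lever at the rack's -y end, a mirror image.
- lever_l_hinge (a point): On the hinge axis (parallel to rack x) of the +y lever: 87 mm from the rack's middle, 115 mm above the desk.
- lever_r_hinge (a point): The same for the -y lever.
- handle_l: Red handle of the +y lever: bar 14 mm wide (rack x), 8 thick, reaching 60 mm from the hinge. Folded down, its upper face is 15 mm above the hinge and its end 27 mm from the rack's middle. Upright, that face looks outward, 15 mm outside the hinge, its top 60 mm above it. Origin on the hinge axis. Push this face inward and down.
- handle_r: The same for the -y lever.
- handle_l_press (a point): Good point to push on the +y handle: on its outer (later upper) face, 50 mm from the hinge along the handle, 15 mm off the hinge axis.
- handle_r_press (a point): The same for the -y handle.
- drive: Black portable drive, 116 x 80 x 14 mm, lying flat; leave it.
- marker_red: Grey marker with a red end, 121 mm, lying on the desk; leave it.
- mouse: Black mouse; leave it.
Mind the look-alikes: they are no part of the job. What is shaped like the card but orange is not meant.

How it is judged:
By the outcome, as a careful person would: the job done as asked, in the order asked, and still so for the second after the job is handed in, with the robot touching nothing.
It also fails if it takes over 72 s, if anything falls off the work surface, if the arm or the gripper's body presses on something with over 40 N, if the wrist force passes 120 N, or if a joint passes its speed limit or range.

## Working session

There is one attempt and no reset: what is moved stays moved. The work goes in short steps, Python scripts to look and compute and a tool call to move; the robot and the scene stay as the last step left them, time stands still between calls to the robot, and variables do not carry over. Pictures are saved under pics/ and viewed, at most 11 in all, crops included, and the job is handed in when it is done.

Besides the shell and the picture viewer there is one more tool, called after "Call:" as a command line: name --argument value ..., lists and objects as JSON in quotes. step_arm: Moves the arm, as the interface text tells. Its arguments: {"type":"object","properties":{"steps":{"type":"array","items":{"type":"object","properties":{"dp":{"type":"array","items":{"type":"number"}},"turn":{"type":"array","items":{"type":"number"}}}}},"hand":{"type":"number"},"newtons":{"type":"number"}},"required":["steps"]}

```bash
mkdir -p pics
cat > h.py <<'E'
import numpy as np, cv2
from plant import monitor, capture, robot, finder
from scipy.spatial.transform import Rotation as R
def save(p,n,crop=None,s=1):
    im=p["image"][:,:,::-1]
    if crop: im=im[crop[1]:crop[3],crop[0]:crop[2]]
    cv2.imwrite("pics/"+n,cv2.resize(im,None,fx=s,fy=s) if s!=1 else im)
def cam(p,st=None):
    if "eye" in p: return np.array(p["eye"]),np.array(p["rotation"])
    T=np.array(p["tool_from_camera"]);r=R.from_euler('xyz',st["eef_rot"]).as_matrix()
    return r@T[:3,3]+np.array(st["eef_pos"]), r@T[:3,:3]
def ray(p,xy,st=None):
    e,r=cam(p,st);K=np.array(p["intrinsics"])
    d=np.linalg.inv(K)@np.array([xy[0],xy[1],1.]);return e,r@np.array([d[0],-d[1],-d[2]])
def atz(p,xy,z,st=None):
    e,d=ray(p,xy,st);return e+d*(z-e[2])/d[2]
def proj(p,X,st=None):
    e,r=cam(p,st);c=r.T@(np.array(X)-e);K=np.array(p["intrinsics"]);u=K@np.array([c[0],-c[1],-c[2]]);return u[:2]/u[2]
def tri(rs):
    A=np.zeros((3,3));b=np.zeros(3)
    for e,d in rs:
        d=d/np.linalg.norm(d);P=np.eye(3)-np.outer(d,d);A+=P;b+=P@e
    return np.linalg.solve(A,b)
E
python3 - <<'E'
from h import *
s=monitor.get_state();print(s)
ps={n:capture(n) for n in("scene","top")}
for n,p in ps.items():
    save(p,n+"0.png");print(n,p["eye"],p["intrinsics"])
    for q in["card_grip","card","stand","rack","rack_seat","lever_l_hinge","lever_r_hinge","handle_l_press","handle_r_press"]:
        print(n,q,[(round(a["conf"],2),np.round(a["xy"])) for a in finder.landmark_of(p,q)[:4]])
E
```

```text
{'time_s': 0.0, 'joint_positions': array([ 1.19900066e+00,  4.23860246e-01,  1.63071871e+00, -8.16486928e-06,
        1.08856636e+00, -1.89888702e-02]), 'dq': array([ 0.00025421,  0.00089127, -0.00034424,  0.00092042,  0.00185481,
        0.00088382]), 'joint_torque': array([-5.23551047e-03, -5.57385814e+01, -2.81737179e+01, -2.16388694e-04,
        7.27216233e-03, -1.07680137e-06]), 'eef_pos': array([0.21582457, 0.58624886, 0.40392207]), 'eef_rot': array([-3.14004013e+00, -2.22549419e-05,  2.78878964e+00]), 'ft_force': array([-0.13582136,  0.58084426, -0.10387455]), 'moment': array([ 0.02513717,  0.02181315, -0.03218823]), 'grasp_force': 0.0, 'width': 0.08554820434189087}
scene [-0.15511306 -0.6974396   0.55201369] [[448.74065536   0.         322.55856985]
 [  0.         448.74065536 240.02920129]
 [  0.           0.           1.        ]]
scene card_grip [(0.87, array([356., 261.])), (0.87, array([206., 233.])), (0.54, array([259., 240.]))]
scene card [(0.6, array([352., 299.])), (0.56, array([209., 259.]))]
scene stand [(0.97, array([354., 303.]))]
scene rack [(0.69, array([259., 
[... 328 characters left out ...]
[[488.79517405   0.         317.46592712]
 [  0.         488.79517405 238.45999032]
 [  0.           0.           1.        ]]
top card_grip [(0.89, array([198., 304.])), (0.87, array([371., 260.]))]
top card [(0.66, array([367., 266.])), (0.56, array([204., 308.]))]
top stand [(0.66, array([366., 266.]))]
top rack [(0.61, array([210., 244.]))]
top rack_seat [(0.74, array([163., 232.])), (0.65, array([206., 239.])), (0.59, array([139., 230.]))]
top lever_l_hinge [(0.49, array([166., 235.])), (0.45, array([239., 233.]))]
top lever_r_hinge [(0.44, array([236., 237.]))]
top handle_l_press [(0.53, array([140., 228.]))]
top handle_r_press [(0.59, array([248., 234.])), (0.16, array([237., 233.]))]
```

View pics/scene0.png

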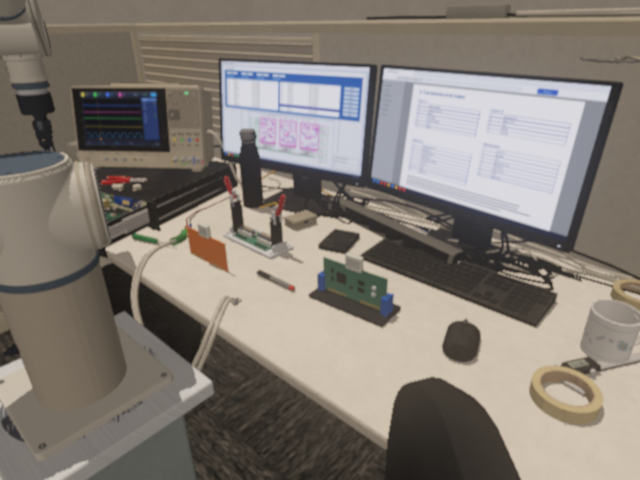

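View pics/top0.png

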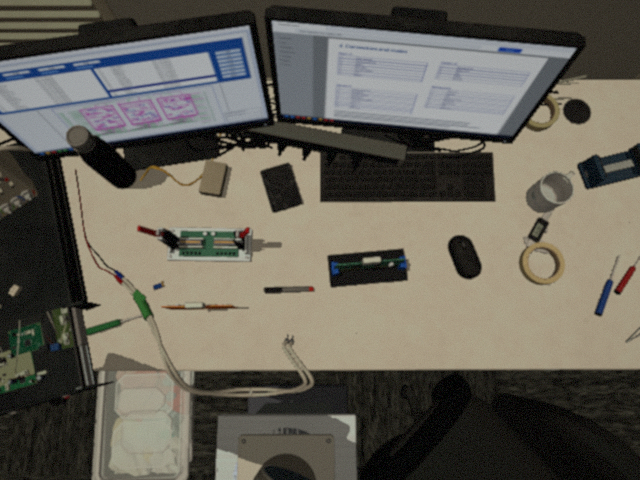

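Candidates for the card: the green one in the blue stand (scene 356,261; top 371,260) and an orange look-alike (scene 206,233; top 198,304). I choose the green one. The frame is at scene (258,240), top (208,243), with its levers open.

Run:
```python
from h import *
a=capture("scene");b=capture("top")
def L(p,q,near):
    l=finder.landmark_of(p,q); l=[x for x in l if np.hypot(*(np.array(x["xy"])-near))<25]
    return np.array(l[0]["xy"]) if l else None
for q,na,nb in [("card_grip",(356,261),(371,260)),("stand",(354,303),(366,266)),("rack",(259,243),(210,244)),("rack_seat",(258,235),(206,239)),("lever_l_hinge",(234,199),(170,235)),("lever_r_hinge",(279,212),(240,235)),("handle_l_press",(228,180),(140,228)),("handle_r_press",(282,201),(248,234))]:
    u,v=L(a,q,na),L(b,q,nb)
    if u is None or v is None: print(q,u,v);continue
    X=tri([ray(a,u),ray(b,v)]);print(q,X.round(3),"res",np.abs(proj(a,X)-u).max().round(1),np.abs(proj(b,X)-v).max().round(1))
# stand yaw from the blue ends, rack yaw from base ends (top)
hsv=cv2.cvtColor(b["image"],cv2.COLOR_RGB2HSV)
m=cv2.inRange(hsv,(105,120,40),(125,255,255));m[:,:310]=0;m[:230]=0;m[300:]=0;m[:,430:]=0
n,_,st,c=cv2.connectedComponentsWithStats(m)
for i in range(1,n):
    if st[i,4]>8: print("blue",c[i].round(1),st[i,4],atz(b,c[i],.045).round(4))
A=a["image"][235:335,290:420];B=b["image"][200:290,120:280]
A=cv2.resize(A,(780,600)) ;cv2.imwrite("pics/c1.png",cv2.resize(A,(520,400))[:,:,::-1])
cv2.imwrite("pics/c2.png",cv2.resize(B,(800,450),interpolation=cv2.INTER_CUBIC)[:,:,::-1])
```

```text
Traceback (most recent call last):
  File "h.py", line 18, in proj
    e,r=cam(p,st);c=r.T@(np.array(X)-e);K=np.array(p["intrinsics"]);u=K@np.array([c[0],-c[1],-c[2]]);return u[:2]/u[2]
                                                                                  ~^^^
IndexError: invalid index to scalar variable.
```

```bash
python3 - <<'E'
s=open('h.py').read()
s=s.replace('''return np.array(p["eye"]),np.array(p["rotation"])''','''
        r=np.array(p["rotation"]);return np.array(p["eye"]),(r if r.shape==(3,3) else R.from_euler('xyz',r).as_matrix())''').replace('if "eye" in p: \n','if "eye" in p:\n')
open('h.py','w').write(s)
E
cat > m.py <<'E'
from h import *
a=capture("scene");b=capture("top");print(np.array(b["rotation"]).round(3))
def L(p,q,near):
    l=finder.landmark_of(p,q); l=[x for x in l if np.hypot(*(np.array(x["xy"])-near))<25]
    return np.array(l[0]["xy"]) if l else None
for q,na,nb in [("card_grip",(356,261),(371,260)),("stand",(354,303),(366,266)),("rack",(259,243),(210,244)),("rack_seat",(258,235),(206,239)),("lever_l_hinge",(234,199),(170,235)),("lever_r_hinge",(279,212),(240,235)),("handle_l_press",(228,180),(140,228)),("handle_r_press",(282,201),(248,234))]:
    u,v=L(a,q,na),L(b,q,nb)
    if u is None or v is None: print(q,u,v);continue
    X=tri([ray(a,u),ray(b,v)]);print(q,X.round(3),"res",np.abs(proj(a,X)-u).max().round(1),np.abs(proj(b,X)-v).max().round(1))
hsv=cv2.cvtColor(b["image"],cv2.COLOR_RGB2HSV)
m=cv2.inRange(hsv,(105,120,40),(125,255,255));m[:,:310]=0;m[:230]=0;m[300:]=0;m[:,430:]=0
n,_,st,c=cv2.connectedComponentsWithStats(m)
for i in range(1,n):
    if st[i,4]>8: print("blue",c[i].round(1),st[i,4],atz(b,c[i],.045).round(4))
A=a["image"][235:335,290:420]
cv2.imwrite("pics/c1.png",cv2.resize(A,(520,400))[:,:,::-1])
B=b["image"][200:290,120:280]
cv2.imwrite("pics/c2.png",cv2.resize(B,(800,450),interpolation=cv2.INTER_CUBIC)[:,:,::-1])
E
python3 m.py
```

```text
[ 0.218 -0.002 -1.573]
card_grip [ 0.504 -0.196  0.096] res 0.1 0.0
stand [ 0.488 -0.192  0.002] res 0.3 0.2
rack [ 0.558  0.197 -0.011] res 0.2 0.2
rack_seat [0.552 0.197 0.027] res 0.6 0.5
lever_l_hinge [0.548 0.283 0.111] res 0.6 0.5
lever_r_hinge [0.546 0.105 0.113] res 0.7 0.6
handle_l_press [0.562 0.317 0.147] res 1.5 1.5
handle_r_press [0.543 0.07  0.162] res 1.2 1.0
blue [401.4 256.4] 12 [ 0.5117 -0.274   0.045 ]
blue [334.  268.3] 90 [ 0.4834 -0.113   0.045 ]
blue [401.9 265.3] 55 [ 0.4904 -0.2742  0.045 ]
```

View pics/c1.png

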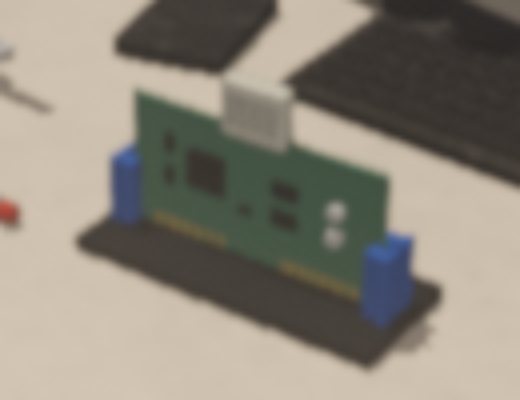

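View pics/c2.png

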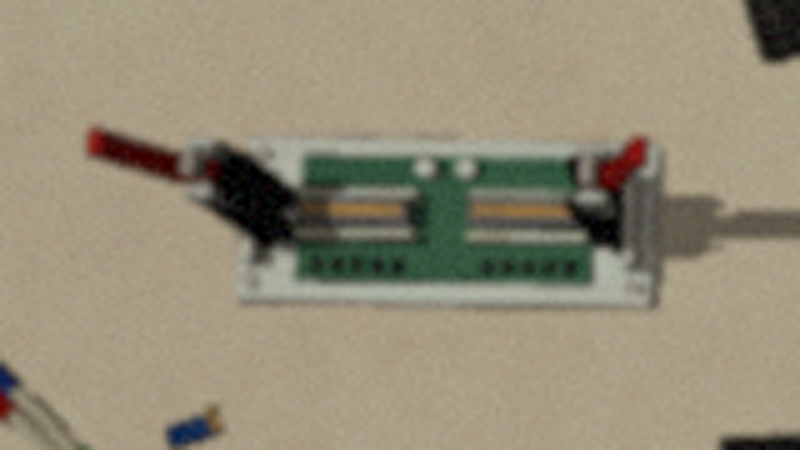

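The crop shows the green card with its white grip in the blue stand, so the choice holds. The top crop shows the frame nearly axis-aligned, with both levers open. I'm writing a row planner and moving.

```bash
cat > plan.py <<'E'
import sys,json
from h import *
def plan(pos,rpy,step=.048,st=None,p0=None,r0=None):
    s=st or monitor.get_state();p=np.array(s["eef_pos"]);r=R.from_euler('xyz',s["eef_rot"]);T=R.from_euler('xyz',rpy)
    dist=np.linalg.norm(np.array(pos)-p);ang=np.degrees((r.inv()*T).magnitude())
    n=max(1,int(np.ceil(max(dist/step,ang/8.2))));rv=(r.inv()*T).as_rotvec(degrees=True)/n
    rows=[];dpw=(np.array(pos)-p)/n
    for i in range(n):
        rows.append({"dp":[round(float(v),4) for v in r.inv().apply(dpw)],"turn":[round(float(v),2) for v in rv]});r=r*R.from_rotvec(rv,degrees=True)
    return rows
if __name__=="__main__":
    a=[float(v) for v in sys.argv[1:]]
    for i,r in enumerate(plan(a[:3],[np.pi,0,a[3]],a[4] if len(a)>4 else .048)):
        print(json.dumps(r),end=",\n" if i%10!=9 else "\n--\n")
E
python3 plan.py 0.50 -0.19 0.40 1.571
```

```text
{"dp": [-0.0297, -0.035, 0.0003], "turn": [-0.0, 0.0, 3.88]},
{"dp": [-0.032, -0.0329, 0.0003], "turn": [-0.0, 0.0, 3.88]},
{"dp": [-0.0342, -0.0307, 0.0003], "turn": [-0.0, 0.0, 3.88]},
{"dp": [-0.0362, -0.0283, 0.0003], "turn": [-0.0, 0.0, 3.88]},
{"dp": [-0.038, -0.0258, 0.0003], "turn": [-0.0, 0.0, 3.88]},
{"dp": [-0.0397, -0.0232, 0.0003], "turn": [-0.0, 0.0, 3.88]},
{"dp": [-0.0411, -0.0204, 0.0003], "turn": [-0.0, 0.0, 3.88]},
{"dp": [-0.0424, -0.0176, 0.0003], "turn": [-0.0, 0.0, 3.88]},
{"dp": [-0.0435, -0.0147, 0.0003], "turn": [-0.0, 0.0, 3.88]},
{"dp": [-0.0444, -0.0117, 0.0003], "turn": [-0.0, 0.0, 3.88]}
--
{"dp": [-0.0451, -0.0087, 0.0003], "turn": [-0.0, 0.0, 3.88]},
{"dp": [-0.0456, -0.0056, 0.0003], "turn": [-0.0, 0.0, 3.88]},
{"dp": [-0.0459, -0.0025, 0.0003], "turn": [-0.0, 0.0, 3.88]},
{"dp": [-0.0459, 0.0006, 0.0003], "turn": [-0.0, 0.0, 3.88]},
{"dp": [-0.0458, 0.0037, 0.0003], "turn": [-0.0, 0.0, 3.88]},
{"dp": [-0.0454, 0.0068, 0.0003], "turn": [-0.0, 0.0, 3.88]},
{"dp": [-0.0449, 0.0098, 0.0003], "turn": [-0.0, 0.0, 3.88]},
{"dp": [-0.0441, 0.0128, 0.0003], "turn": [-0.0, 0.0, 3.88]},
```

Call:
step_arm --steps '[{"dp": [-0.03,-0.035,0],"turn": [0,0,3.9]},{"dp": [-0.032,-0.033,0],"turn": [0,0,3.9]},{"dp": [-0.034,-0.031,0],"turn": [0,0,3.9]},{"dp": [-0.036,-0.028,0],"turn": [0,0,3.9]},{"dp": [-0.038,-0.026,0],"turn": [0,0,3.9]},{"dp": [-0.04,-0.023,0],"turn": [0,0,3.9]},{"dp": [-0.041,-0.02,0],"turn": [0,0,3.9]},{"dp": [-0.042,-0.018,0],"turn": [0,0,3.9]},{"dp": [-0.043,-0.015,0],"turn": [0,0,3.9]},{"dp": [-0.044,-0.012,0],"turn": [0,0,3.9]}]' --hand 0

```text
time_s: 3.1
eef_pos: [0.3721, 0.1538, 0.4051]
eef_rot: [3.141, 0.0, 2.106]
ft_force: [1.4, 1.2, -0.0]
width: 0.0856
grasp_force: 0.0
```

Call:
step_arm --steps '[{"dp": [-0.045,-0.009,0],"turn": [0,0,3.9]},{"dp": [-0.046,-0.006,0],"turn": [0,0,3.9]},{"dp": [-0.046,-0.002,0],"turn": [0,0,3.9]},{"dp": [-0.046,0,0],"turn": [0,0,3.9]},{"dp": [-0.046,0.004,0],"turn": [0,0,3.9]},{"dp": [-0.045,0.007,0],"turn": [0,0,3.9]},{"dp": [-0.045,0.01,0],"turn": [0,0,3.9]},{"dp": [-0.044,0.013,0],"turn": [0,0,3.9]},{"dp": [0,0,0]}]'

```text
schema error: expected keys dp, turn
```

Run:
```python
from h import *
s=monitor.get_state();p=capture("wrist");save(p,"w1.png")
print(s["time_s"],s["eef_pos"],s["eef_rot"],s["ft_force"],p["tool_from_camera"])
for q,z in[("card_grip",.103),("stand",0)]:
    for l in finder.landmark_of(p,q)[:2]: print(q,l["conf"],l["xy"],atz(p,l["xy"],z,s).round(4))
hsv=cv2.cvtColor(p["image"],cv2.COLOR_RGB2HSV)
m=cv2.inRange(hsv,(105,120,40),(125,255,255))
n,_,st,c=cv2.connectedComponentsWithStats(m)
for i in range(1,n):
    if st[i,4]>30: print("blue",c[i].round(1),st[i],atz(p,c[i],.051,s).round(4))
```

```text
3.1 [0.37209894 0.15381792 0.40508295] [3.14050357e+00 2.08221373e-04 2.10564353e+00] [ 1.37800105  1.16533436 -0.04404076] [[ 1.52137005e-04  9.64570245e-01  2.63826115e-01  6.65787013e-02]
 [ 9.99999582e-01 -3.84644924e-04  8.29637762e-04 -1.09237987e-04]
 [ 9.01723275e-04  2.63825878e-01 -9.64569900e-01  2.97175409e-02]
 [ 0.00000000e+00  0.00000000e+00  0.00000000e+00  1.00000000e+00]]
card_grip 0.84 [387.0, 178.1] [0.3913 0.201  0.103 ]
```

View pics/w1.png

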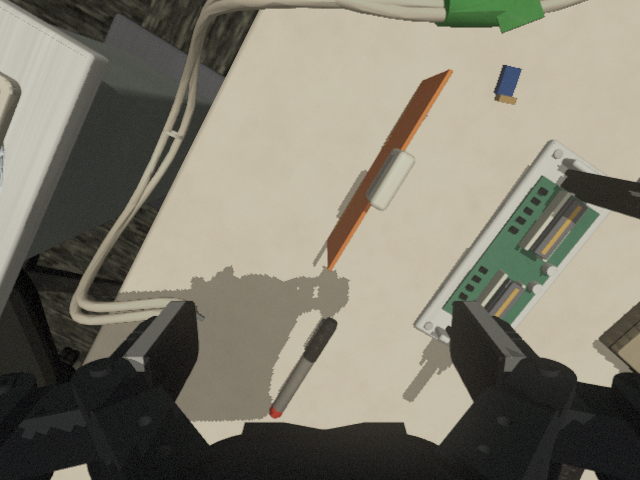

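Taken midway: it shows the orange look-alike (390,180) and part of the frame (520,240). The second call was refused because of a missing key, so I'm continuing.

Call:
step_arm --steps '[{"dp": [-0.045,-0.009,0],"turn": [0,0,3.9]},{"dp": [-0.046,-0.006,0],"turn": [0,0,3.9]},{"dp": [-0.046,-0.002,0],"turn": [0,0,3.9]},{"dp": [-0.046,0,0],"turn": [0,0,3.9]},{"dp": [-0.046,0.004,0],"turn": [0,0,3.9]},{"dp": [-0.045,0.007,0],"turn": [0,0,3.9]},{"dp": [-0.045,0.01,0],"turn": [0,0,3.9]},{"dp": [-0.044,0.013,0],"turn": [0,0,3.9]},{"dp": [0,0,0],"turn": [0,0,0]}]'

```text
time_s: 4.15
eef_pos: [0.499, -0.1937, 0.405]
eef_rot: [3.139, 0.002, 1.56]
ft_force: [-0.5, 1.1, -0.1]
width: 0.0852
grasp_force: 0.0
```

Run:
```python
from h import *
s=monitor.get_state();p=capture("wrist");save(p,"w2.png")
print(s["time_s"],s["eef_pos"],s["eef_rot"],s["ft_force"])
for q,z in[("card_grip",.103),("stand",0)]:
    for l in finder.landmark_of(p,q)[:2]: print(q,l["conf"],l["xy"],atz(p,l["xy"],z,s).round(4))
hsv=cv2.cvtColor(p["image"],cv2.COLOR_RGB2HSV)
m=cv2.inRange(hsv,(105,120,40),(125,255,255))
n,_,st,c=cv2.connectedComponentsWithStats(m)
for i in range(1,n):
    if st[i,4]>30: print("blue",c[i].round(1),st[i],atz(p,c[i],.051,s).round(4))
```

```text
4.15 [ 0.49897888 -0.19369324  0.40497579] [3.13891596e+00 1.70031167e-03 1.56007934e+00] [-0.51204703  1.14864783 -0.06555262]
card_grip 0.69 [310.2, 223.1] [ 0.4906 -0.1931  0.103 ]
stand 0.9 [316.1, 199.2] [ 0.4928 -0.1961  0.    ]
blue [303.4 100.1] [282  89  42  25 723] [ 0.4856 -0.1133  0.051 ]
blue [333.6 296. ] [326 279  17  33 386] [ 0.507 -0.268  0.051]
blue [314.3 298.8] [309 282  12  31 275] [ 0.491  -0.2702  0.051 ]
```

View pics/w2.png

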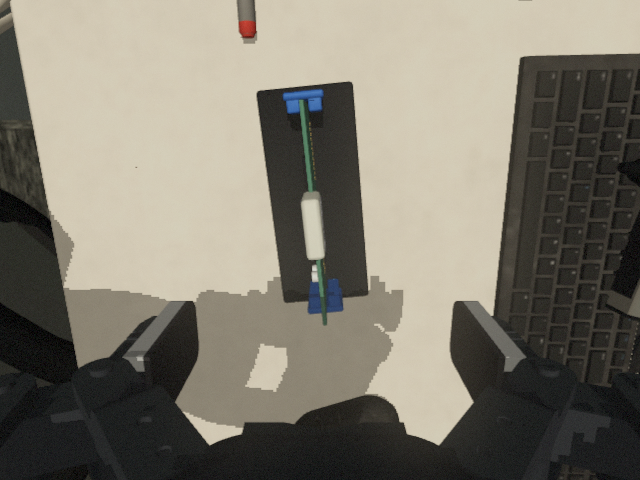

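The wrist view shows the green card edge from (303,100) to (324,325), with its grip at (313,226); it is yawed by about 5°.

Run:
```python
from h import *
s=monitor.get_state();p=capture("wrist")
A=atz(p,(303,101),.09,s);B=atz(p,(324,325),.09,s);d=A-B
print(A,B,"mid",(A+B)/2,"len",np.hypot(d[0],d[1]),"yaw",np.arctan2(-d[0],d[1]))
g=p["image"].astype(int);m=((g.min(2)>165)).astype(np.uint8);m[:185]=0;m[265:]=0;m[:,:295]=0;m[:,332:]=0
hsv=cv2.cvtColor(p["image"],cv2.COLOR_RGB2HSV);m&=(hsv[...,1]<28).astype(np.uint8)
n,_,st,c=cv2.connectedComponentsWithStats(m);i=1+st[1:,4].argmax();print(st[i],c[i],atz(p,c[i],.118,s))
q=np.argwhere(_==i)[:,::-1].astype(np.float32);bx=cv2.boxPoints(cv2.minAreaRect(q));print(np.array([atz(p,x,.118,s) for x in bx]).round(4))
```

```text
[ 0.48329815 -0.11074952  0.09      ] [ 0.49588582 -0.26876794  0.09      ] mid [ 0.48959199 -0.18975873  0.09      ] len 0.15851899259444405 yaw 0.07949169591307075
[314 211   8   9  21] [317.85714286 214.80952381] [ 0.49260445 -0.17928772  0.118     ]
[[ 0.4898 -0.179   0.118 ]
 [ 0.4917 -0.1766  0.118 ]
 [ 0.4956 -0.1798  0.118 ]
 [ 0.4937 -0.1823  0.118 ]]
```

```bash
python3 plan.py 0.490 -0.191 0.262 1.652
```

```text
{"dp": [-0.0006, -0.0021, 0.0475], "turn": [-0.02, -0.02, -1.65]},
{"dp": [-0.0006, -0.0022, 0.0475], "turn": [-0.02, -0.02, -1.65]},
{"dp": [-0.0005, -0.0022, 0.0475], "turn": [-0.02, -0.02, -1.65]},
```

Call:
step_arm --steps '[{"dp": [-0.0006,-0.0022,0.0475],"turn": [0,0,-1.65]},{"dp": [-0.0006,-0.0022,0.0475],"turn": [0,0,-1.65]},{"dp": [-0.0005,-0.0022,0.0475],"turn": [0,0,-1.65]},{"dp": [0,0,0],"turn": [0,0,0]},{"dp": [0,0,0],"turn": [0,0,0]}]'

```text
time_s: 4.85
eef_pos: [0.4903, -0.1914, 0.2625]
eef_rot: [-3.14, -0.001, 1.651]
ft_force: [-0.4, -0.3, 0.6]
width: 0.0856
grasp_force: 0.0
```

Call:
step_arm --steps '[{"dp": [0,0,0],"turn": [0,0,0]},{"dp": [0,0,0],"turn": [0,0,0]},{"dp": [0,0,0],"turn": [0,0,0]},{"dp": [0,0,0],"turn": [0,0,0]},{"dp": [0,0,0],"turn": [0,0,0]},{"dp": [0,0,0],"turn": [0,0,0]},{"dp": [0,0,0],"turn": [0,0,0]},{"dp": [0,0,0],"turn": [0,0,0]}]' --hand 255 --newtons 50

```text
time_s: 5.65
eef_pos: [0.4907, -0.1927, 0.2631]
eef_rot: [3.14, 0.001, 1.65]
ft_force: [-0.5, 0.7, 7.2]
width: 0.0113
grasp_force: 50.2
```

Call:
step_arm --steps '[{"dp": [0,0,-0.03],"turn": [0,0,0]},{"dp": [0,0,-0.045],"turn": [0,0,0]},{"dp": [0,0,-0.045],"turn": [0,0,0]},{"dp": [0,0,-0.045],"turn": [0,0,0]},{"dp": [0,0,-0.035],"turn": [0,0,0]},{"dp": [0,0,0],"turn": [0,0,0]}]'

```text
time_s: 6.25
eef_pos: [0.491, -0.1929, 0.4674]
eef_rot: [3.133, 0.004, 1.65]
ft_force: [1.0, -0.4, -1.5]
width: 0.0114
grasp_force: 50.4
```

```bash
python3 -c "
from h import *
s=monitor.get_state();print(s['ft_force'],s['width'],s['eef_pos'])"; python3 plan.py 0.525 0.19 0.463 1.571 .045
```

```text
[ 1.03272137 -0.35558177 -1.45171882] 0.011399919414863754 [ 0.49101936 -0.19294724  0.46739812]
{"dp": [0.0421, 0.0071, 0.0004], "turn": [0.05, 0.02, 0.5]},
{"dp": [0.0422, 0.0067, 0.0004], "turn": [0.05, 0.02, 0.5]},
{"dp": [0.0422, 0.0064, 0.0004], "turn": [0.05, 0.02, 0.5]},
{"dp": [0.0423, 0.006, 0.0004], "turn": [0.05, 0.02, 0.5]},
{"dp": [0.0423, 0.0056, 0.0004], "turn": [0.05, 0.02, 0.5]},
{"dp": [0.0424, 0.0053, 0.0004], "turn": [0.05, 0.02, 0.5]},
{"dp": [0.0424, 0.0049, 0.0004], "turn": [0.05, 0.02, 0.5]},
{"dp": [0.0425, 0.0045, 0.0005], "turn": [0.05, 0.02, 0.5]},
{"dp": [0.0425, 0.0042, 0.0005], "turn": [0.05, 0.02, 0.5]},
```

Call:
step_arm --steps '[{"dp": [0.042,0.007,0],"turn": [0,0,0.5]},{"dp": [0.042,0.007,0],"turn": [0,0,0.5]},{"dp": [0.042,0.006,0],"turn": [0,0,0.5]},{"dp": [0.042,0.006,0],"turn": [0,0,0.5]},{"dp": [0.042,0.006,0],"turn": [0,0,0.5]},{"dp": [0.042,0.005,0],"turn": [0,0,0.5]},{"dp": [0.042,0.005,0],"turn": [0,0,0.5]},{"dp": [0.042,0.005,0],"turn": [0,0,0.5]},{"dp": [0.042,0.004,0],"turn": [0,0,0.5]},{"dp": [0,0,0],"turn": [0,0,0]}]'

```text
time_s: 7.25
eef_pos: [0.5241, 0.1914, 0.4607]
eef_rot: [-3.14, -0.001, 1.575]
ft_force: [-0.2, -1.5, -1.9]
width: 0.0114
grasp_force: 50.3
```

Call:
step_arm --steps '[{"dp": [0,0,0],"turn": [0,0,0]},{"dp": [0,0,0],"turn": [0,0,0]}]'

```text
time_s: 7.45
eef_pos: [0.524, 0.1868, 0.4612]
eef_rot: [-3.14, 0.001, 1.571]
ft_force: [-0.5, -0.4, -1.9]
width: 0.0115
grasp_force: 50.3
```

Run:
```python
from h import *
s=monitor.get_state();p=capture("wrist");save(p,"w3.png");np.save("w3.npy",dict(p=p,s=s),allow_pickle=True)
print(s["time_s"],s["eef_pos"],s["eef_rot"],s["ft_force"])
for q,z in[("rack",.0),("rack_seat",.028),("lever_l_hinge",.115),("lever_r_hinge",.115),("handle_l_press",.16),("handle_r_press",.16),("card",.21)]:
    for l in finder.landmark_of(p,q)[:2]: print(q,l["conf"],l["xy"],atz(p,l["xy"],z,s).round(4))
```

```text
7.45 [0.52400585 0.18677361 0.46116048] [-3.13960310e+00  9.97734166e-04  1.57111093e+00] [-0.47871779 -0.38907922 -1.92070948]
lever_l_hinge 0.71 [371.2, 77.7] [0.5563 0.2819 0.115 ]
lever_l_hinge 0.65 [368.2, 78.3] [0.5542 0.2815 0.115 ]
handle_l_press 0.84 [375.2, 8.8] [0.5529 0.3153 0.16  ]
card 0.86 [194.7, 173.0] [0.4559 0.2265 0.21  ]
card 0.66 [329.6, 245.9] [0.5265 0.1869 0.21  ]
```

View pics/w3.png

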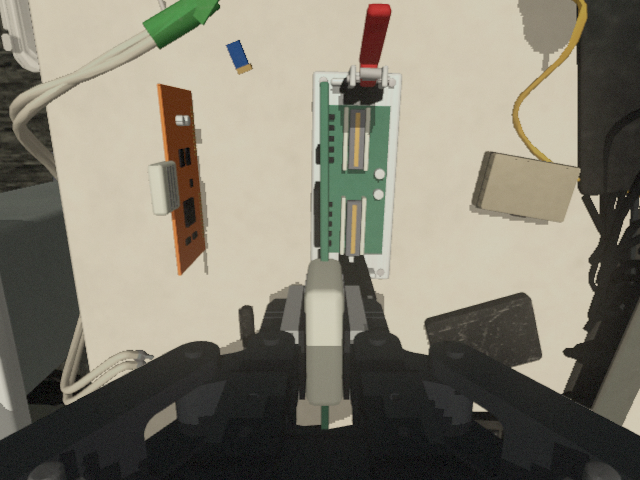

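The wrist view shows the frame with its base corners near (314,73), (400,73), (388,278) and (311,278). The connector strips are at (357,138) and (354,228), and the held card is at column 325. I'm refining from a crop.

Run:
```python
from h import *
d=np.load("w3.npy",allow_pickle=True).item();p,s=d["p"],d["s"]
for z in(.0,.008,.016):
    C=np.array([atz(p,x,z,s)[:2] for x in[(314,73),(400,73),(388,278),(311,278)]])
    print(z,C.round(4).tolist(),"w",np.linalg.norm(C[0]-C[1]),"l",np.linalg.norm(C[1]-C[2]),"mid",C.mean(0).round(4),"yaw",np.arctan2(-(C[1]-C[2])[0],(C[1]-C[2])[1]),np.arctan2(-(C[0]-C[3])[0],(C[0]-C[3])[1]))
im=p["image"];hsv=cv2.cvtColor(im,cv2.COLOR_RGB2HSV)
m=cv2.inRange(hsv,(8,70,90),(25,255,255));m[:,:340]=0;m[:,375:]=0;m[:100]=0;m[260:]=0
n,_,st,c=cv2.connectedComponentsWithStats(m)
for i in range(1,n):
    if st[i,4]>40: print("gold",st[i],c[i].round(1),atz(p,c[i],.028,s).round(4))
save(p,"w3c.png",(290,0,420,290),2)
cv2.imwrite("pics/w3c.png",cv2.resize(im[40:120,330:410],(600,600),interpolation=cv2.INTER_CUBIC)[:,:,::-1])
```

```text
0.0 [[0.5134, 0.2965], [0.5955, 0.2965], [0.5926, 0.0877], [0.5089, 0.0876]] w 0.08217545414072965 l 0.2088285165864804 mid [0.5526 0.1921] yaw -0.014233013115113395 -0.021299295731279064
0.008 [[0.5136, 0.2957], [0.5942, 0.2957], [0.5913, 0.0908], [0.5092, 0.0907]] w 0.080651487041808 l 0.20495573253043597 mid [0.5521 0.1932] yaw -0.01423301311511337 -0.02129929573127868
0.016 [[0.5137, 0.2949], [0.5929, 0.2949], [0.59, 0.0939], [0.5095, 0.0937]] w 0.07912751994288625 l 0.2010829484743916 mid [0.5515 0.1944] yaw -0.01423301311511334 -0.02129929573127883
gold [354 113   7  54 263] [356.5 138.9] [0.5533 0.2362 0.028 ]
gold [350 205   7  49 234] [353.2 228.6] [0.5518 0.1502 0.028 ]
```

View pics/w3c.png

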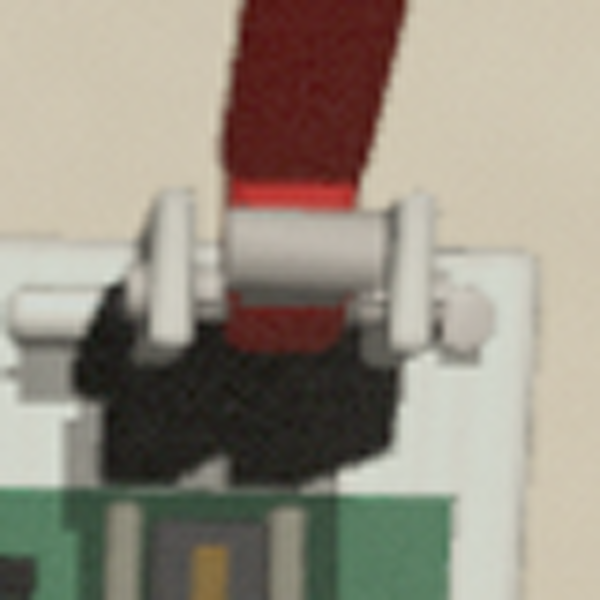

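Run:
```python
from h import *
d=np.load("w3.npy",allow_pickle=True).item();p,s=d["p"],d["s"]
for z in(.209,.289):
  for y in(.267,.23): print(z,y,proj(p,[.524,y,z],s).round(1))
im=p["image"].astype(int)
for r in(85,95,120,150,200,240): 
    print(r,im[r,312:336].tolist() if r in() else [ (c,) for c in range(312,338) if im[r,c,1]-im[r,c,0]>15][:1],[c for c in range(312,338) if im[r,c,1]-im[r,c,0]>15])
for q in [(.555,.281,.115),(.5523,.2775,.103),(.5523,.1935,.028)]: print(proj(p,q,s))
print(atz(p,(368.7,75),.115,s))
```

```text
0.209 0.267 [325.3  91.3]
0.209 0.23 [325.2 166.2]
0.289 0.267 [325.6  74.8]
0.289 0.23 [325.4 191.1]
85 [(320,)] [320, 321, 322, 323, 324, 325, 326, 327, 328]
95 [(320,)] [320, 321, 322, 323, 324, 325, 326, 327, 328]
120 [(320,)] [320, 321, 322, 323, 324, 325, 326, 327, 328, 329, 330, 331, 332, 333, 334, 335, 336, 337]
150 [(320,)] [320, 321, 322, 323, 324, 325, 326, 327, 328, 334, 335, 336, 337]
200 [(320,)] [320, 321, 322, 323, 324, 325, 326, 327, 328, 329, 330, 331, 332, 333, 334, 335, 336, 337]
240 [(320,)] [320, 321, 322, 323, 324, 325, 326, 327, 328, 331, 332, 333, 334, 335, 336, 337]
[369.27858017  79.04006432]
[363.7987915   85.63950978]
[354.60261884 184.7375551 ]
[0.55451692 0.28366743 0.115     ]
```

```bash
python3 - <<'E'
from h import *
d=np.load("w3.npy",allow_pickle=True).item();p,s=d["p"],d["s"]
im=p["image"].astype(int)
print([(r,im[r,324].tolist()) for r in range(72,94,2)])
for yc in(.184,.1868,.190): print(yc,proj(p,[.524,yc+.08,.289],s).round(1),proj(p,[.524,yc+.08,.209],s).round(1),"grip top +y end",proj(p,[.524,yc+.02,.317],s),proj(p,[.524,yc+.02,.283],s))
print([(r,im[r,324].tolist()) for r in range(250,270,2)])
E
python3 plan.py 0.5523 0.195 0.455 1.554 .045
```

```text
[(72, [203, 201, 189]), (74, [209, 214, 204]), (76, [203, 206, 195]), (78, [203, 197, 187]), (80, [191, 187, 177]), (82, [84, 124, 97]), (84, [87, 128, 100]), (86, [88, 131, 102]), (88, [90, 132, 104]), (90, [88, 130, 102]), (92, [86, 130, 101])]
0.184 [325.6  84.9] [325.3  97.6] grip top +y end [325.38340818 295.18343682] [325.27549614 258.38309017]
0.1868 [325.6  75.5] [325.3  91.7] grip top +y end [325.3973107  286.22180039] [325.28594989 251.13638888]
0.19 [325.6  64.6] [325.3  84.9] grip top +y end [325.41340689 275.84611111] [325.29802002 242.76918967]
[(250, [93, 130, 101]), (252, [94, 129, 104]), (254, [94, 129, 101]), (256, [96, 130, 103]), (258, [92, 129, 100]), (260, [96, 128, 99]), (262, [134, 130, 115]), (264, [138, 136, 119]), (266, [137, 134, 118]), (268, [137, 134, 118])]
{"dp": [0.008, 0.0279, 0.0074], "turn": [0.01, 0.0, 0.95]},
```

Call:
step_arm --steps '[{"dp": [0.005,0.014,0],"turn": [0,0,0.5]},{"dp": [0.005,0.014,0],"turn": [0,0,0.45]},{"dp": [0,0,0.025],"turn": [0,0,0]},{"dp": [0,0,0.03],"turn": [0,0,0]},{"dp": [0,0,0],"turn": [0,0,0]},{"dp": [0,0,0],"turn": [0,0,0]},{"dp": [0,0,0],"turn": [0,0,0]}]'

```text
time_s: 8.55
eef_pos: [0.5529, 0.1975, 0.4088]
eef_rot: [3.139, -0.001, 1.555]
ft_force: [0.4, 0.6, -1.2]
width: 0.0109
grasp_force: 50.3
```

```bash
python3 - <<'E'
from h import *
s=monitor.get_state();p=capture("wrist");np.save("w4.npy",dict(p=p,s=s),allow_pickle=True)
print(s["time_s"],s["eef_pos"],s["eef_rot"],s["ft_force"])
cv2.imwrite("pics/w4.png",cv2.resize(p["image"][0:300,240:440],(400,600),interpolation=cv2.INTER_CUBIC)[:,:,::-1])
X,Y=s["eef_pos"][:2]
print(proj(p,[X,Y+.078,.147],s),proj(p,[.5509,.278,.103],s),proj(p,[.5508,.281,.115],s))
E
python3 plan.py .5523 .197 .40 1.554
```

```text
8.55 [0.55291686 0.1975025  0.408839  ] [ 3.13933830e+00 -7.96812588e-04  1.55478516e+00] [ 0.35197998  0.58810502 -1.22518744]
[320.71300727  98.00151775] [317.76316744  97.50291259] [317.25256609  91.1030113 ]
{"dp": [-0.0005, -0.0006, 0.009], "turn": [0.15, -0.05, 0.04]},
```

View pics/w4.png

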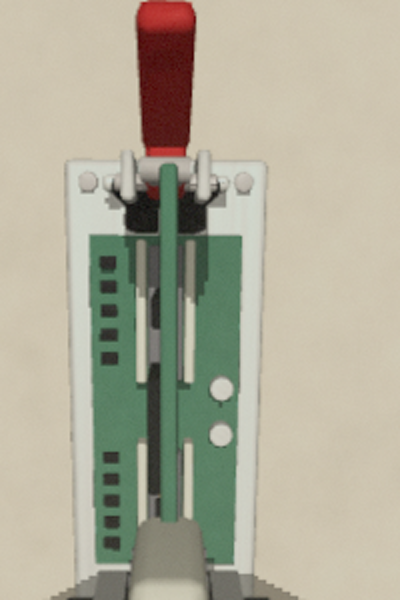

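Card and slot are aligned within about 0.5 mm in the crop (card column 168, guide and hinge centre 166). Descending.

Call:
step_arm --steps '[{"dp": [0,-0.0003,0.015],"turn": [0.1,0,0]},{"dp": [0,0,0.015],"turn": [0,0,0]},{"dp": [0,0,0.01],"turn": [0,0,0]},{"dp": [0,0,0.007],"turn": [0,0,0]},{"dp": [0,0,0.006],"turn": [0,0,0]},{"dp": [0,0,0.005],"turn": [0,0,0]},{"dp": [0,0,0],"turn": [0,0,0]}]'

```text
time_s: 9.3
eef_pos: [0.5519, 0.1973, 0.3485]
eef_rot: [-3.139, 0.0, 1.555]
ft_force: [0.7, 0.7, -2.2]
width: 0.011
grasp_force: 50.2
```

Call:
step_arm --steps '[{"dp": [0,0,0.006],"turn": [0,0,0]},{"dp": [0,0,0.006],"turn": [0,0,0]},{"dp": [0,0,0.006],"turn": [0,0,0]},{"dp": [0,0,0],"turn": [0,0,0]}]'

```text
time_s: 9.7
eef_pos: [0.5517, 0.1973, 0.3302]
eef_rot: [-3.138, 0.001, 1.555]
ft_force: [0.4, 0.3, -1.3]
width: 0.0108
grasp_force: 50.2
```

Call:
step_arm --steps '[{"dp": [0,0,0.007],"turn": [0,0,0]},{"dp": [0,0,0.007],"turn": [0,0,0]},{"dp": [0,0,0.006],"turn": [0,0,0]},{"dp": [0,0,0],"turn": [0,0,0]}]'

```text
time_s: 10.1
eef_pos: [0.5517, 0.1973, 0.3101]
eef_rot: [-3.138, 0.001, 1.555]
ft_force: [0.4, -0.0, -2.1]
width: 0.011
grasp_force: 50.3
```

Call:
step_arm --steps '[{"dp": [0,0,0.006],"turn": [0,0,0]},{"dp": [0,0,0.005],"turn": [0,0,0]},{"dp": [0,0,0.003],"turn": [0,0,0]},{"dp": [0,0,0],"turn": [0,0,0]}]'

```text
time_s: 10.5
eef_pos: [0.5517, 0.1973, 0.2966]
eef_rot: [-3.139, 0.0, 1.555]
ft_force: [0.6, -0.0, -1.8]
width: 0.0113
grasp_force: 50.4
```

Call:
step_arm --steps '[{"dp": [0,0,0.0005],"turn": [0,0,0]},{"dp": [0,0,0.0005],"turn": [0,0,0]},{"dp": [0,0,0],"turn": [0,0,0]}]'

```text
time_s: 10.8
eef_pos: [0.5519, 0.1974, 0.2963]
eef_rot: [-3.14, -0.0, 1.555]
ft_force: [-0.0, -0.6, -1.1]
width: 0.0112
grasp_force: 50.4
```

Call:
step_arm --steps '[{"dp": [0,0,0.0005],"turn": [0,0,0]},{"dp": [0,0,0],"turn": [0,0,0]}]'

```text
time_s: 11.0
eef_pos: [0.5519, 0.1974, 0.2958]
eef_rot: [-3.14, -0.0, 1.555]
ft_force: [-0.8, 0.6, -1.1]
width: 0.0111
grasp_force: 50.4
```

Call:
step_arm --steps '[{"dp": [0,0,0.0005],"turn": [0,0,0]},{"dp": [0,0,0],"turn": [0,0,0]}]'

```text
time_s: 11.2
eef_pos: [0.5519, 0.1974, 0.2952]
eef_rot: [-3.14, 0.0, 1.555]
ft_force: [0.3, 0.4, -0.9]
width: 0.0111
grasp_force: 50.4
```

Call:
step_arm --steps '[{"dp": [0,0,0.0007],"turn": [0,0,0]},{"dp": [0,0,0],"turn": [0,0,0]}]'

```text
time_s: 11.4
eef_pos: [0.5519, 0.1974, 0.2944]
eef_rot: [-3.14, 0.0, 1.555]
ft_force: [0.7, 0.5, -1.3]
width: 0.0112
grasp_force: 50.4
```

Call:
step_arm --steps '[{"dp": [0,0,0.0007],"turn": [0,0,0]},{"dp": [0,0,0],"turn": [0,0,0]}]'

```text
time_s: 11.6
eef_pos: [0.5519, 0.1974, 0.2937]
eef_rot: [-3.14, 0.0, 1.555]
ft_force: [-0.4, -1.1, -0.7]
width: 0.0111
grasp_force: 50.4
```

Call:
step_arm --steps '[{"dp": [0,0,0.0007],"turn": [0,0,0]},{"dp": [0,0,0],"turn": [0,0,0]}]'

```text
time_s: 11.8
eef_pos: [0.5519, 0.1973, 0.293]
eef_rot: [-3.14, 0.0, 1.555]
ft_force: [0.8, -0.3, -2.1]
width: 0.0113
grasp_force: 50.4
```

Call:
step_arm --steps '[{"dp": [0,0,0.0005],"turn": [0,0,0]},{"dp": [0,0,0],"turn": [0,0,0]}]'

```text
time_s: 12.0
eef_pos: [0.5519, 0.1974, 0.2926]
eef_rot: [-3.14, 0.0, 1.555]
ft_force: [-0.2, 0.2, -0.9]
width: 0.0114
grasp_force: 50.4
```

Call:
step_arm --steps '[{"dp": [0,0,0.0005],"turn": [0,0,0]},{"dp": [0,0,0],"turn": [0,0,0]}]'

```text
time_s: 12.2
eef_pos: [0.5519, 0.1974, 0.2921]
eef_rot: [-3.14, 0.0, 1.555]
ft_force: [0.4, 0.4, -1.3]
width: 0.011
grasp_force: 50.4
```

Call:
step_arm --steps '[{"dp": [0,0,0.0005],"turn": [0,0,0]},{"dp": [0,0,0],"turn": [0,0,0]}]'

```text
time_s: 12.4
eef_pos: [0.5519, 0.1974, 0.2916]
eef_rot: [-3.14, 0.0, 1.555]
ft_force: [0.2, -0.4, -1.7]
width: 0.0113
grasp_force: 50.4
```

Call:
step_arm --steps '[{"dp": [0,0,0.0005],"turn": [0,0,0]},{"dp": [0,0,0],"turn": [0,0,0]}]'

```text
time_s: 12.6
eef_pos: [0.5519, 0.1974, 0.291]
eef_rot: [-3.14, 0.0, 1.555]
ft_force: [-0.1, 0.6, -1.6]
width: 0.0113
grasp_force: 50.4
```

Call:
step_arm --steps '[{"dp": [0,0,0.0005],"turn": [0,0,0]},{"dp": [0,0,0],"turn": [0,0,0]}]'

```text
time_s: 12.8
eef_pos: [0.5519, 0.1974, 0.2906]
eef_rot: [-3.14, 0.0, 1.555]
ft_force: [-0.3, -0.1, -2.2]
width: 0.0111
grasp_force: 50.4
```

Call:
step_arm --steps '[{"dp": [0,0,0.0004],"turn": [0,0,0]},{"dp": [0,0,0],"turn": [0,0,0]}]'

```text
time_s: 13.0
eef_pos: [0.5519, 0.1974, 0.2902]
eef_rot: [-3.14, 0.0, 1.555]
ft_force: [0.1, -0.5, -1.3]
width: 0.011
grasp_force: 50.4
```

Call:
step_arm --steps '[{"dp": [0,0,0.0003],"turn": [0,0,0]},{"dp": [0,0,0.0003],"turn": [0,0,0]},{"dp": [0,0,0.0002],"turn": [0,0,0]}]'

```text
time_s: 13.3
eef_pos: [0.5519, 0.1974, 0.2894]
eef_rot: [-3.14, 0.0, 1.555]
ft_force: [0.0, -0.2, -1.4]
width: 0.011
grasp_force: 50.4
```

Call:
step_arm --steps '[{"dp": [0,0,0.0003],"turn": [0,0,0]},{"dp": [0,0,0.0003],"turn": [0,0,0]},{"dp": [0,0,0.0002],"turn": [0,0,0]}]'

```text
time_s: 13.6
eef_pos: [0.5519, 0.1974, 0.2888]
eef_rot: [-3.14, -0.0, 1.555]
ft_force: [-0.7, 0.6, 1.5]
width: 0.0112
grasp_force: 50.8
```

Call:
step_arm --steps '[{"dp": [0,0,0.0002],"turn": [0,0,0]},{"dp": [0,0,0],"turn": [0,0,0]}]'

```text
time_s: 13.8
eef_pos: [0.552, 0.1975, 0.2887]
eef_rot: [-3.14, -0.0, 1.555]
ft_force: [-0.5, 0.8, 2.5]
width: 0.0112
grasp_force: 51.0
```

```bash
python3 -c "
from h import *
s=monitor.get_state();print(s['ft_force'],s['moment'],s['eef_pos'],s['eef_rot'])"
```

```text
[-0.50060087  0.82639658  2.45385647] [ 0.02164396  0.21986542 -0.04246638] [0.5519596  0.19746748 0.2887141 ] [-3.14015248e+00 -2.06455190e-04  1.55480501e+00]
```

Call:
step_arm --steps '[{"dp": [0,0,0.0003],"turn": [0,0,0]},{"dp": [0,0,0],"turn": [0,0,0]},{"dp": [0,0,0],"turn": [0,0,0]}]'

```text
time_s: 14.1
eef_pos: [0.552, 0.1975, 0.2884]
eef_rot: [-3.14, -0.0, 1.555]
ft_force: [-1.5, 0.5, 5.2]
width: 0.0112
grasp_force: 51.3
```

Call:
step_arm --steps '[{"dp": [0,0,5e-05],"turn": [0,0,0]},{"dp": [0,0,0],"turn": [0,0,0]},{"dp": [0,0,0],"turn": [0,0,0]},{"dp": [0,0,0],"turn": [0,0,0]},{"dp": [0,0,0],"turn": [0,0,0]},{"dp": [0,0,0],"turn": [0,0,0]},{"dp": [0,0,0],"turn": [0,0,0]},{"dp": [0,0,0],"turn": [0,0,0]}]'

```text
time_s: 14.9
eef_pos: [0.552, 0.1975, 0.2884]
eef_rot: [-3.14, -0.0, 1.555]
ft_force: [-1.7, 1.9, 5.9]
width: 0.0114
grasp_force: 51.4
```

```bash
python3 -c "
from h import *
s=monitor.get_state();print(s['ft_force'],s['moment'],s['eef_pos'],s['eef_rot'])"
```

```text
[-1.67920659  1.91866621  5.86468203] [ 0.05046987  0.32973024 -0.0287243 ] [0.5519902  0.19752816 0.28836633] [-3.14027039e+00 -3.13314159e-04  1.55484474e+00]
```

Bearing on the connectors at about 7 N for nearly a second. Letting go.

Call:
step_arm --steps '[{"dp": [0,0,-0.0003],"turn": [0,0,0]},{"dp": [0,0,0],"turn": [0,0,0]},{"dp": [0,0,0],"turn": [0,0,0]},{"dp": [0,0,0],"turn": [0,0,0]},{"dp": [0,0,0],"turn": [0,0,0]},{"dp": [0,0,-0.01],"turn": [0,0,0]},{"dp": [0,0,-0.04],"turn": [0,0,0]},{"dp": [0,0,-0.045],"turn": [0,0,0]},{"dp": [0,0,0],"turn": [0,0,0]}]' --hand 0

```text
time_s: 15.8
eef_pos: [0.5539, 0.198, 0.3902]
eef_rot: [3.133, -0.004, 1.555]
ft_force: [0.6, -0.4, 0.5]
width: 0.0853
grasp_force: 0.0
```

Call:
step_arm --steps '[{"dp": [0.045,0,0],"turn": [0,0,0]},{"dp": [0.045,0,0],"turn": [0,0,0]},{"dp": [0.045,0,0],"turn": [0,0,0]},{"dp": [0.015,0,0],"turn": [0,0,0]},{"dp": [0,0,0],"turn": [0,0,0]},{"dp": [0,0,0],"turn": [0,0,0]},{"dp": [0,0,0],"turn": [0,0,0]}]' --hand 255 --newtons 40

```text
time_s: 16.5
eef_pos: [0.5545, 0.346, 0.3832]
eef_rot: [-3.139, 0.001, 1.554]
ft_force: [0.1, -0.3, -0.3]
width: 0.0001
grasp_force: 0.0
```

Run:
```python
from h import *
a=capture("scene");s=monitor.get_state();print(s["eef_pos"],s["eef_rot"],s["ft_force"],s["width"])
for q in("card_grip","handle_l_press","handle_r_press","lever_l_hinge","lever_r_hinge"): print(q,[(round(l["conf"],2),np.round(l["xy"])) for l in finder.landmark_of(a,q)[:3]])
c=.195
for n,y,z in(("l",.1214,.154),("r",-.1214,.154)): print(n,proj(a,[.552+y*.017,.195+y,z]))
print("grip",proj(a,[.552,.195,.128]))
cv2.imwrite("pics/s2.png",cv2.resize(a["image"][150:270,170:330],(800,600),interpolation=cv2.INTER_CUBIC)[:,:,::-1])
```

```text
[0.55458151 0.34590526 0.3833358 ] [-3.13940581e+00  5.64915425e-04  1.55341126e+00] [ 0.19176462 -0.40077089  0.61972732] -0.0003069024997460251
card_grip [(0.73, array([253., 199.])), (0.58, array([202., 226.])), (0.21, array([231., 196.]))]
handle_l_press [(0.66, array([259., 242.])), (0.46, array([232., 182.]))]
handle_r_press [(0.7, array([282., 201.]))]
lever_l_hinge [(0.57, array([231., 200.]))]
lever_r_hinge [(0.49, array([277., 210.])), (0.35, array([282., 201.]))]
l [225.01757644 180.32424877]
r [283.65608189 200.90044032]
grip [253.25765366 199.20815194]
```

View pics/s2.png

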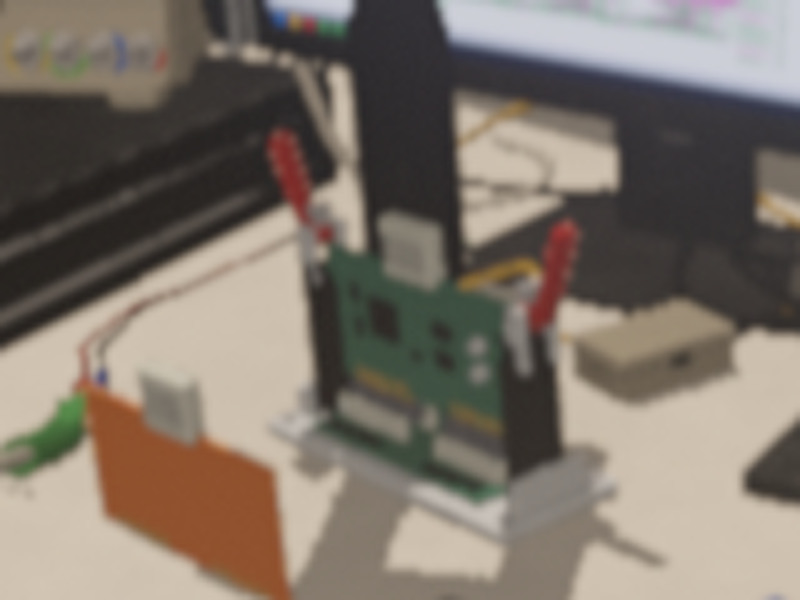

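The scene crop shows the card in the frame between the guides, with both levers still open. Next, the +y lever.

Call:
step_arm --steps '[{"dp": [0,0,0.026],"turn": [0,0,0]},{"dp": [0,0,0.026],"turn": [0,0,0]},{"dp": [-0.008,0,0],"turn": [0,0,0]},{"dp": [-0.008,0,0],"turn": [0,0,0]},{"dp": [-0.006,0,0],"turn": [0,0,0]},{"dp": [-0.006,0,-0.002],"turn": [0,0,0]},{"dp": [-0.006,0,-0.003],"turn": [0,0,0]},{"dp": [-0.005,0,-0.002],"turn": [0,0,0]}]'

```text
time_s: 17.6
eef_pos: [0.5541, 0.3085, 0.3409]
eef_rot: [3.14, -0.003, 1.554]
ft_force: [-2.7, 4.1, 2.4]
width: -0.0001
grasp_force: 2.3
```

Call:
step_arm --steps '[{"dp": [-0.005,0,-0.001],"turn": [0,0,0]},{"dp": [-0.005,0,-0.001],"turn": [0,0,0]},{"dp": [-0.005,0,0],"turn": [0,0,0]},{"dp": [-0.005,0,0],"turn": [0,0,0]}]'

```text
time_s: 18.0
eef_pos: [0.554, 0.2881, 0.3414]
eef_rot: [3.141, -0.001, 1.555]
ft_force: [0.9, 2.6, 4.6]
width: -0.0001
grasp_force: 2.5
```

Call:
step_arm --steps '[{"dp": [-0.005,0,0.001],"turn": [0,0,0]},{"dp": [-0.005,0,0.002],"turn": [0,0,0]},{"dp": [-0.005,0,0.002],"turn": [0,0,0]},{"dp": [-0.0045,0,0.002],"turn": [0,0,0]},{"dp": [-0.0045,0,0.003],"turn": [0,0,0]},{"dp": [-0.004,0,0.003],"turn": [0,0,0]}]'

```text
time_s: 18.6
eef_pos: [0.5535, 0.2595, 0.3283]
eef_rot: [3.142, 0.001, 1.555]
ft_force: [0.2, -0.3, 6.2]
width: 0.0002
grasp_force: 3.0
```

Call:
step_arm --steps '[{"dp": [-0.002,0,0.0018],"turn": [0,0,0]},{"dp": [-0.002,0,0.0018],"turn": [0,0,0]},{"dp": [-0.002,0,0.002],"turn": [0,0,0]}]'

```text
time_s: 18.9
eef_pos: [0.5534, 0.2533, 0.3225]
eef_rot: [-3.141, 0.001, 1.555]
ft_force: [1.7, -1.7, 6.0]
width: 0.0001
grasp_force: 2.8
```

Call:
step_arm --steps '[{"dp": [-0.0017,0,0.0022],"turn": [0,0,0]},{"dp": [-0.0016,0,0.0022],"turn": [0,0,0]},{"dp": [-0.0014,0,0.0022],"turn": [0,0,0]}]'

```text
time_s: 19.2
eef_pos: [0.5533, 0.2484, 0.3159]
eef_rot: [-3.141, 0.002, 1.555]
ft_force: [1.3, -3.2, 8.4]
width: -0.0002
grasp_force: 3.6
```

Call:
step_arm --steps '[{"dp": [-0.0013,0,0.0022],"turn": [0,0,0]},{"dp": [-0.0012,0,0.0022],"turn": [0,0,0]}]'

```text
time_s: 19.4
eef_pos: [0.5534, 0.2459, 0.3119]
eef_rot: [-3.141, 0.002, 1.555]
ft_force: [-0.8, -3.4, 12.1]
width: 0.0003
grasp_force: 5.8
```

Call:
step_arm --steps '[{"dp": [-0.0008,0,0.0015],"turn": [0,0,0]},{"dp": [-0.0006,0,0.0015],"turn": [0,0,0]},{"dp": [0,0,0],"turn": [0,0,0]}]'

```text
time_s: 19.7
eef_pos: [0.5533, 0.2445, 0.3092]
eef_rot: [-3.142, 0.002, 1.555]
ft_force: [-0.7, -3.8, 12.2]
width: 0.0001
grasp_force: 5.8
```

Call:
step_arm --steps '[{"dp": [-0.0006,0,0.0015],"turn": [0,0,0]},{"dp": [-0.0005,0,0.0015],"turn": [0,0,0]},{"dp": [0,0,0],"turn": [0,0,0]}]'

```text
time_s: 20.0
eef_pos: [0.5534, 0.2433, 0.3066]
eef_rot: [3.141, 0.002, 1.555]
ft_force: [-2.1, -5.3, 15.7]
width: 0.0003
grasp_force: 7.8
```

Call:
step_arm --steps '[{"dp": [0,0,0.001],"turn": [0,0,0]},{"dp": [0,0,0],"turn": [0,0,0]}]'

```text
time_s: 20.2
eef_pos: [0.5534, 0.2432, 0.3059]
eef_rot: [3.141, 0.002, 1.555]
ft_force: [-3.3, -6.6, 19.1]
width: 0.0001
grasp_force: 9.2
```

Call:
step_arm --steps '[{"dp": [0,0,0.0008],"turn": [0,0,0]},{"dp": [0,0,0],"turn": [0,0,0]}]'

```text
time_s: 20.4
eef_pos: [0.5534, 0.243, 0.3053]
eef_rot: [3.141, 0.003, 1.555]
ft_force: [-3.5, -8.6, 21.3]
width: 0.0003
grasp_force: 10.1
```

Call:
step_arm --steps '[{"dp": [0,0,0.0006],"turn": [0,0,0]},{"dp": [0,0,0],"turn": [0,0,0]}]'

```text
time_s: 20.6
eef_pos: [0.5534, 0.2429, 0.3049]
eef_rot: [3.141, 0.003, 1.555]
ft_force: [-3.2, -8.5, 22.2]
width: 0.0002
grasp_force: 11.0
```

Call:
step_arm --steps '[{"dp": [-0.0007,0,-0.0003],"turn": [0,0,0]},{"dp": [-0.0007,0,0],"turn": [0,0,0]},{"dp": [0,0,0],"turn": [0,0,0]}]'

```text
time_s: 20.9
eef_pos: [0.5533, 0.2424, 0.3049]
eef_rot: [3.141, 0.001, 1.555]
ft_force: [-2.8, -2.2, 18.1]
width: -0.0003
grasp_force: 9.1
```

Call:
step_arm --steps '[{"dp": [-0.0002,0,0.0005],"turn": [0,0,0]},{"dp": [0,0,0],"turn": [0,0,0]}]'

```text
time_s: 21.1
eef_pos: [0.5534, 0.2422, 0.3046]
eef_rot: [3.141, 0.001, 1.555]
ft_force: [-3.9, -2.8, 20.3]
width: -0.0001
grasp_force: 10.0
```

Call:
step_arm --steps '[{"dp": [-0.0002,0,0.0004],"turn": [0,0,0]},{"dp": [0,0,0],"turn": [0,0,0]}]'

```text
time_s: 21.3
eef_pos: [0.5533, 0.2421, 0.3043]
eef_rot: [3.141, 0.0, 1.555]
ft_force: [-4.5, -3.1, 20.4]
width: -0.0003
grasp_force: 10.3
```

Call:
step_arm --steps '[{"dp": [0,0,-0.03],"turn": [0,0,0]},{"dp": [0,0,-0.048],"turn": [0,0,0]},{"dp": [-0.048,0,0],"turn": [0,0,0]},{"dp": [-0.048,0,0],"turn": [0,0,0]},{"dp": [-0.048,0,0],"turn": [0,0,0]},{"dp": [-0.048,0,0],"turn": [0,0,0]},{"dp": [-0.007,0,0],"turn": [0,0,0]},{"dp": [0,0,0],"turn": [0,0,0]},{"dp": [0,0,0],"turn": [0,0,0]}]'

```text
time_s: 22.2
eef_pos: [0.5495, 0.044, 0.3796]
eef_rot: [-3.139, 0.0, 1.554]
ft_force: [1.4, -0.1, -0.7]
width: -0.0002
grasp_force: 0.0
```

Call:
step_arm --steps '[{"dp": [0,0,0.026],"turn": [0,0,0]},{"dp": [0,0,0.023],"turn": [0,0,0]},{"dp": [0.008,0,0],"turn": [0,0,0]},{"dp": [0.008,0,0],"turn": [0,0,0]},{"dp": [0.006,0,0],"turn": [0,0,0]},{"dp": [0.006,0,-0.002],"turn": [0,0,0]},{"dp": [0.006,0,-0.003],"turn": [0,0,0]},{"dp": [0.005,0,-0.002],"turn": [0,0,0]}]'

```text
time_s: 23.0
eef_pos: [0.5504, 0.0837, 0.339]
eef_rot: [3.142, 0.0, 1.556]
ft_force: [1.2, -2.8, -2.4]
width: 0.0001
grasp_force: 1.7
```

Call:
step_arm --steps '[{"dp": [0.005,0,-0.001],"turn": [0,0,0]},{"dp": [0.005,0,-0.001],"turn": [0,0,0]},{"dp": [0.005,0,0],"turn": [0,0,0]},{"dp": [0.005,0,0],"turn": [0,0,0]}]'

```text
time_s: 23.4
eef_pos: [0.5508, 0.1033, 0.3401]
eef_rot: [-3.141, -0.0, 1.555]
ft_force: [1.1, -4.2, 0.1]
width: 0.0001
grasp_force: 1.8
```

Call:
step_arm --steps '[{"dp": [0.005,0,0.001],"turn": [0,0,0]},{"dp": [0.005,0,0.002],"turn": [0,0,0]},{"dp": [0.005,0,0.002],"turn": [0,0,0]},{"dp": [0.0045,0,0.002],"turn": [0,0,0]}]'

```text
time_s: 23.8
eef_pos: [0.5511, 0.1231, 0.3332]
eef_rot: [-3.141, -0.001, 1.555]
ft_force: [0.8, -2.7, 2.9]
width: 0.0001
grasp_force: 2.3
```

Call:
step_arm --steps '[{"dp": [0.004,0,0.0025],"turn": [0,0,0]},{"dp": [0.003,0,0.0025],"turn": [0,0,0]},{"dp": [0.002,0,0.002],"turn": [0,0,0]},{"dp": [0.002,0,0.002],"turn": [0,0,0]},{"dp": [0.002,0,0.002],"turn": [0,0,0]}]'

```text
time_s: 24.3
eef_pos: [0.5515, 0.1362, 0.3228]
eef_rot: [3.141, -0.001, 1.555]
ft_force: [-0.4, -1.4, 10.9]
width: -0.0001
grasp_force: 5.2
```

Call:
step_arm --steps '[{"dp": [0.0017,0,0.0022],"turn": [0,0,0]},{"dp": [0.0016,0,0.0022],"turn": [0,0,0]},{"dp": [0.0014,0,0.0022],"turn": [0,0,0]}]'

```text
time_s: 24.6
eef_pos: [0.5515, 0.1412, 0.3164]
eef_rot: [3.141, -0.002, 1.554]
ft_force: [-0.6, 1.9, 11.3]
width: 0.0001
grasp_force: 5.2
```

Call:
step_arm --steps '[{"dp": [0.0013,0,0.002],"turn": [0,0,0]},{"dp": [0.0012,0,0.002],"turn": [0,0,0]}]'

```text
time_s: 24.8
eef_pos: [0.5516, 0.1437, 0.3123]
eef_rot: [3.141, -0.002, 1.554]
ft_force: [-0.6, 0.6, 11.7]
width: -0.0003
grasp_force: 5.2
```

Call:
step_arm --steps '[{"dp": [0.0009,0,0.0015],"turn": [0,0,0]},{"dp": [0.0009,0,0.0015],"turn": [0,0,0]},{"dp": [0,0,0],"turn": [0,0,0]}]'

```text
time_s: 25.1
eef_pos: [0.5516, 0.1454, 0.3091]
eef_rot: [3.141, -0.002, 1.555]
ft_force: [0.2, 1.4, 9.0]
width: -0.0001
grasp_force: 4.2
```

Call:
step_arm --steps '[{"dp": [0.0008,0,0.0015],"turn": [0,0,0]},{"dp": [0.0004,0,0.001],"turn": [0,0,0]},{"dp": [0,0,0],"turn": [0,0,0]}]'

```text
time_s: 25.4
eef_pos: [0.5516, 0.1465, 0.3066]
eef_rot: [3.141, -0.002, 1.555]
ft_force: [-0.6, 1.0, 9.8]
width: -0.0001
grasp_force: 4.5
```

Call:
step_arm --steps '[{"dp": [0.0003,0,0.0008],"turn": [0,0,0]},{"dp": [0,0,0],"turn": [0,0,0]}]'

```text
time_s: 25.6
eef_pos: [0.5516, 0.1468, 0.3059]
eef_rot: [3.141, -0.002, 1.555]
ft_force: [0.3, 0.1, 9.9]
width: -0.0001
grasp_force: 4.7
```

Call:
step_arm --steps '[{"dp": [0.0003,0,0.0005],"turn": [0,0,0]},{"dp": [0,0,0],"turn": [0,0,0]}]'

```text
time_s: 25.8
eef_pos: [0.5516, 0.147, 0.3054]
eef_rot: [3.141, -0.002, 1.555]
ft_force: [0.4, 1.0, 9.6]
width: 0.0001
grasp_force: 4.8
```

Call:
step_arm --steps '[{"dp": [0.0002,0,0.0007],"turn": [0,0,0]},{"dp": [0,0,0],"turn": [0,0,0]}]'

```text
time_s: 26.0
eef_pos: [0.5516, 0.1473, 0.3047]
eef_rot: [3.141, -0.002, 1.554]
ft_force: [0.6, 0.9, 9.4]
width: 0.0001
grasp_force: 4.9
```

Call:
step_arm --steps '[{"dp": [0.0002,0,0.0007],"turn": [0,0,0]},{"dp": [0,0,0],"turn": [0,0,0]}]'

```text
time_s: 26.2
eef_pos: [0.5516, 0.1475, 0.304]
eef_rot: [3.141, -0.002, 1.555]
ft_force: [-0.4, 1.6, 10.6]
width: 0.0
grasp_force: 5.0
```

Call:
step_arm --steps '[{"dp": [0.0002,0,0.0005],"turn": [0,0,0]},{"dp": [0,0,0],"turn": [0,0,0]}]'

```text
time_s: 26.4
eef_pos: [0.5516, 0.1477, 0.3036]
eef_rot: [3.141, -0.002, 1.555]
ft_force: [0.2, -0.1, 10.8]
width: 0.0002
grasp_force: 5.4
```

Call:
step_arm --steps '[{"dp": [0.0001,0,0.0006],"turn": [0,0,0]},{"dp": [0,0,0],"turn": [0,0,0]}]'

```text
time_s: 26.6
eef_pos: [0.5517, 0.1478, 0.3033]
eef_rot: [3.141, -0.002, 1.555]
ft_force: [0.1, 0.0, 14.3]
width: -0.0001
grasp_force: 6.8
```

Call:
step_arm --steps '[{"dp": [0.0001,0,0.0005],"turn": [0,0,0]},{"dp": [0,0,0],"turn": [0,0,0]}]'

```text
time_s: 26.8
eef_pos: [0.5517, 0.1478, 0.3032]
eef_rot: [3.141, -0.002, 1.555]
ft_force: [-1.5, -1.1, 17.5]
width: -0.0
grasp_force: 8.6
```

Call:
step_arm --steps '[{"dp": [0.0001,0,0.0004],"turn": [0,0,0]},{"dp": [0,0,0],"turn": [0,0,0]}]'

```text
time_s: 27.0
eef_pos: [0.5517, 0.1479, 0.3031]
eef_rot: [3.141, -0.002, 1.555]
ft_force: [-3.3, -1.1, 20.1]
width: 0.0001
grasp_force: 10.0
```

The right lever is against its stop (tip at 130 mm). Back to the left one, which stopped about 1 mm short.

Call:
step_arm --steps '[{"dp": [0,0,-0.02],"turn": [0,0,0]},{"dp": [0,0,-0.03],"turn": [0,0,0]},{"dp": [0.047,0,0],"turn": [0,0,0]},{"dp": [0.045,0,0],"turn": [0,0,0]},{"dp": [0,0,0],"turn": [0,0,0]},{"dp": [0,0,0.02],"turn": [0,0,0]},{"dp": [0,0,0.015],"turn": [0,0,0]},{"dp": [0,0,0.003],"turn": [0,0,0]},{"dp": [0,0,0],"turn": [0,0,0]}]'

```text
time_s: 27.9
eef_pos: [0.5523, 0.2387, 0.3119]
eef_rot: [-3.137, 0.001, 1.554]
ft_force: [0.5, -0.7, 0.6]
width: 0.0005
grasp_force: 0.0
```

Call:
step_arm --steps '[{"dp": [0,0,0.003],"turn": [0,0,0]},{"dp": [0,0,0.002],"turn": [0,0,0]},{"dp": [0,0,0],"turn": [0,0,0]}]'

```text
time_s: 28.2
eef_pos: [0.553, 0.2387, 0.3088]
eef_rot: [-3.141, 0.0, 1.555]
ft_force: [0.6, -1.0, 2.6]
width: 0.0002
grasp_force: 1.2
```

Call:
step_arm --steps '[{"dp": [0,0,0.0012],"turn": [0,0,0]},{"dp": [-0.0002,0,0.001],"turn": [0,0,0]},{"dp": [0,0,0],"turn": [0,0,0]}]'

```text
time_s: 28.5
eef_pos: [0.553, 0.2382, 0.3071]
eef_rot: [-3.141, 0.001, 1.555]
ft_force: [-0.1, -5.3, 7.7]
width: -0.0
grasp_force: 3.7
```

Call:
step_arm --steps '[{"dp": [-0.0002,0,0.001],"turn": [0,0,0]},{"dp": [-0.0002,0,0.0008],"turn": [0,0,0]},{"dp": [0,0,0],"turn": [0,0,0]}]'

```text
time_s: 28.8
eef_pos: [0.553, 0.2377, 0.3054]
eef_rot: [-3.141, 0.001, 1.555]
ft_force: [-1.5, -6.5, 9.2]
width: 0.0004
grasp_force: 4.4
```

Call:
step_arm --steps '[{"dp": [-0.0002,0,0.0008],"turn": [0,0,0]},{"dp": [0,0,0],"turn": [0,0,0]}]'

```text
time_s: 29.0
eef_pos: [0.553, 0.2374, 0.3046]
eef_rot: [-3.141, 0.001, 1.555]
ft_force: [-1.8, -6.6, 9.9]
width: -0.0001
grasp_force: 4.8
```

Call:
step_arm --steps '[{"dp": [-0.0005,0,0.0007],"turn": [0,0,0]},{"dp": [0,0,0],"turn": [0,0,0]}]'

```text
time_s: 29.2
eef_pos: [0.5529, 0.2371, 0.304]
eef_rot: [-3.141, 0.001, 1.555]
ft_force: [-2.0, -6.3, 9.8]
width: 0.0001
grasp_force: 4.9
```

Call:
step_arm --steps '[{"dp": [-0.0004,0,0.0006],"turn": [0,0,0]},{"dp": [0,0,0],"turn": [0,0,0]}]'

```text
time_s: 29.4
eef_pos: [0.553, 0.2368, 0.3035]
eef_rot: [-3.141, 0.0, 1.555]
ft_force: [-3.5, -4.6, 11.1]
width: -0.0002
grasp_force: 5.2
```

Call:
step_arm --steps '[{"dp": [-0.0002,0,0.0004],"turn": [0,0,0]},{"dp": [0,0,0],"turn": [0,0,0]}]'

```text
time_s: 29.6
eef_pos: [0.553, 0.2367, 0.3033]
eef_rot: [-3.142, 0.0, 1.555]
ft_force: [-4.3, -4.2, 13.2]
width: 0.0007
grasp_force: 6.2
```

Call:
step_arm --steps '[{"dp": [-0.0002,0,0.0004],"turn": [0,0,0]},{"dp": [0,0,0],"turn": [0,0,0]}]'

```text
time_s: 29.8
eef_pos: [0.553, 0.2366, 0.3032]
eef_rot: [3.142, -0.0, 1.555]
ft_force: [-3.1, -4.9, 13.4]
width: -0.0003
grasp_force: 7.3
```

Call:
step_arm --steps '[{"dp": [-0.0002,0,0.0003],"turn": [0,0,0]},{"dp": [0,0,0],"turn": [0,0,0]}]'

```text
time_s: 30.0
eef_pos: [0.553, 0.2366, 0.3032]
eef_rot: [3.141, -0.001, 1.555]
ft_force: [-3.8, -4.2, 15.9]
width: 0.0001
grasp_force: 8.2
```

Left is now on its stop too (z 0.3032). I'm checking the right one again, in case it was lifted.

Call:
step_arm --steps '[{"dp": [0,0,-0.02],"turn": [0,0,0]},{"dp": [0,0,-0.03],"turn": [0,0,0]},{"dp": [-0.045,0,0],"turn": [0,0,0]},{"dp": [-0.043,0,0],"turn": [0,0,0]},{"dp": [0,0,0],"turn": [0,0,0]},{"dp": [0,0,0.02],"turn": [0,0,0]},{"dp": [0,0,0.018],"turn": [0,0,0]},{"dp": [0,0,0.003],"turn": [0,0,0]},{"dp": [0,0,0],"turn": [0,0,0]}]'

```text
time_s: 30.9
eef_pos: [0.5511, 0.149, 0.3095]
eef_rot: [-3.139, 0.0, 1.555]
ft_force: [-0.4, 0.1, -0.2]
width: 0.0001
grasp_force: 0.0
```

Call:
step_arm --steps '[{"dp": [0,0,0.002],"turn": [0,0,0]},{"dp": [0,0,0.002],"turn": [0,0,0]},{"dp": [0,0,0],"turn": [0,0,0]}]'

```text
time_s: 31.2
eef_pos: [0.5513, 0.1489, 0.3061]
eef_rot: [-3.14, -0.0, 1.555]
ft_force: [0.1, -0.1, 1.5]
width: 0.0001
grasp_force: 0.0
```

Call:
step_arm --steps '[{"dp": [0,0,0.001],"turn": [0,0,0]},{"dp": [0,0,0.001],"turn": [0,0,0]},{"dp": [0,0,0],"turn": [0,0,0]}]'

```text
time_s: 31.5
eef_pos: [0.5514, 0.1489, 0.3046]
eef_rot: [-3.141, -0.0, 1.555]
ft_force: [-0.7, 0.1, 5.4]
width: 0.0004
grasp_force: 2.7
```

Call:
step_arm --steps '[{"dp": [0,0,0.0006],"turn": [0,0,0]},{"dp": [0,0,0],"turn": [0,0,0]}]'

```text
time_s: 31.7
eef_pos: [0.5514, 0.149, 0.3042]
eef_rot: [-3.141, -0.001, 1.555]
ft_force: [-1.5, 0.8, 7.8]
width: -0.0003
grasp_force: 3.9
```

Call:
step_arm --steps '[{"dp": [0,0,0.0004],"turn": [0,0,0]},{"dp": [0,0,0],"turn": [0,0,0]}]'

```text
time_s: 31.9
eef_pos: [0.5514, 0.1491, 0.304]
eef_rot: [-3.141, -0.001, 1.555]
ft_force: [-3.1, 0.6, 8.6]
width: 0.0001
grasp_force: 4.5
```

Call:
step_arm --steps '[{"dp": [0,0,0.0005],"turn": [0,0,0]},{"dp": [0,0,0],"turn": [0,0,0]}]'

```text
time_s: 32.1
eef_pos: [0.5514, 0.1492, 0.3036]
eef_rot: [-3.141, -0.001, 1.555]
ft_force: [-3.3, 0.9, 10.8]
width: -0.0001
grasp_force: 5.0
```

Call:
step_arm --steps '[{"dp": [0,0,0.0005],"turn": [0,0,0]},{"dp": [0,0,0],"turn": [0,0,0]}]'

```text
time_s: 32.3
eef_pos: [0.5514, 0.1492, 0.3033]
eef_rot: [-3.141, -0.001, 1.555]
ft_force: [-3.9, 1.1, 12.4]
width: -0.0
grasp_force: 6.1
```

Call:
step_arm --steps '[{"dp": [0,0,0.0005],"turn": [0,0,0]},{"dp": [0,0,0],"turn": [0,0,0]}]'

```text
time_s: 32.5
eef_pos: [0.5514, 0.1493, 0.3032]
eef_rot: [-3.141, -0.001, 1.555]
ft_force: [-4.0, 2.3, 15.7]
width: -0.0001
grasp_force: 7.7
```

Call:
step_arm --steps '[{"dp": [0,0,0.0003],"turn": [0,0,0]},{"dp": [0,0,0],"turn": [0,0,0]}]'

```text
time_s: 32.7
eef_pos: [0.5514, 0.1493, 0.3032]
eef_rot: [-3.141, -0.001, 1.555]
ft_force: [-5.6, 1.7, 18.4]
width: 0.0
grasp_force: 8.8
```

Call:
step_arm --steps '[{"dp": [0,0,-0.02],"turn": [0,0,0]},{"dp": [0,0,-0.03],"turn": [0,0,0]},{"dp": [0.045,0,0],"turn": [0,0,0]},{"dp": [0.045,0,0],"turn": [0,0,0]},{"dp": [0,0,0],"turn": [0,0,0]},{"dp": [0,0,0.02],"turn": [0,0,0]},{"dp": [0,0,0.02],"turn": [0,0,0]},{"dp": [0,0,0.004],"turn": [0,0,0]},{"dp": [0,0,0],"turn": [0,0,0]}]'

```text
time_s: 33.6
eef_pos: [0.5524, 0.2384, 0.3063]
eef_rot: [-3.138, 0.001, 1.555]
ft_force: [0.9, 0.7, 0.4]
width: -0.0003
grasp_force: 0.0
```

Call:
step_arm --steps '[{"dp": [0,0,0.0015],"turn": [0,0,0]},{"dp": [0,0,0.001],"turn": [0,0,0]},{"dp": [0,0,0],"turn": [0,0,0]}]'

```text
time_s: 33.9
eef_pos: [0.5528, 0.2387, 0.3051]
eef_rot: [-3.141, -0.0, 1.555]
ft_force: [0.2, -0.1, -0.1]
width: 0.0001
grasp_force: 0.0
```

Call:
step_arm --steps '[{"dp": [0,0,0.0007],"turn": [0,0,0]},{"dp": [0,0,0],"turn": [0,0,0]}]'

```text
time_s: 34.1
eef_pos: [0.5527, 0.2388, 0.3041]
eef_rot: [-3.14, -0.0, 1.555]
ft_force: [-0.2, -0.6, 0.7]
width: -0.0001
grasp_force: 0.5
```

Call:
step_arm --steps '[{"dp": [0,0,0.0004],"turn": [0,0,0]},{"dp": [0,0,0],"turn": [0,0,0]}]'

```text
time_s: 34.3
eef_pos: [0.5527, 0.2388, 0.304]
eef_rot: [-3.14, -0.0, 1.555]
ft_force: [-1.1, -2.2, 5.2]
width: -0.0
grasp_force: 2.5
```

Call:
step_arm --steps '[{"dp": [0,0,0.0005],"turn": [0,0,0]},{"dp": [0,0,0.0003],"turn": [0,0,0]},{"dp": [0,0,0],"turn": [0,0,0]}]'

```text
time_s: 34.6
eef_pos: [0.5528, 0.2387, 0.3037]
eef_rot: [-3.141, -0.0, 1.555]
ft_force: [-1.5, -2.0, 8.8]
width: 0.0
grasp_force: 4.5
```

Call:
step_arm --steps '[{"dp": [0,0,0.0005],"turn": [0,0,0]},{"dp": [0,0,0],"turn": [0,0,0]}]'

```text
time_s: 34.8
eef_pos: [0.5528, 0.2387, 0.3034]
eef_rot: [-3.141, 0.0, 1.555]
ft_force: [-2.2, -3.1, 10.8]
width: -0.0002
grasp_force: 5.4
```

Call:
step_arm --steps '[{"dp": [0,0,0.0003],"turn": [0,0,0]},{"dp": [0,0,0],"turn": [0,0,0]}]'

```text
time_s: 35.0
eef_pos: [0.5528, 0.2387, 0.3034]
eef_rot: [-3.141, 0.0, 1.555]
ft_force: [-3.1, -2.6, 13.2]
width: -0.0001
grasp_force: 6.4
```

Call:
step_arm --steps '[{"dp": [0,0,0.0003],"turn": [0,0,0]},{"dp": [0,0,0.0002],"turn": [0,0,0]},{"dp": [0,0,0],"turn": [0,0,0]}]'

```text
time_s: 35.3
eef_pos: [0.5528, 0.2386, 0.3033]
eef_rot: [-3.141, 0.0, 1.555]
ft_force: [-4.0, -3.4, 16.6]
width: 0.0001
grasp_force: 8.0
```

Call:
step_arm --steps '[{"dp": [0,0,-0.02],"turn": [0,0,0]},{"dp": [0,0,-0.03],"turn": [0,0,0]},{"dp": [-0.045,0,0],"turn": [0,0,0]},{"dp": [-0.045,0,0],"turn": [0,0,0]},{"dp": [0,0,0],"turn": [0,0,0]},{"dp": [0,0,0.02],"turn": [0,0,0]},{"dp": [0,0,0.02],"turn": [0,0,0]},{"dp": [0,0,0.004],"turn": [0,0,0]},{"dp": [0,0,0],"turn": [0,0,0]}]'

```text
time_s: 36.2
eef_pos: [0.5509, 0.149, 0.3066]
eef_rot: [-3.138, 0.0, 1.555]
ft_force: [0.0, 0.6, 0.7]
width: 0.0003
grasp_force: 0.0
```

Call:
step_arm --steps '[{"dp": [0,0,0.0015],"turn": [0,0,0]},{"dp": [0,0,0.001],"turn": [0,0,0]},{"dp": [0,0,0],"turn": [0,0,0]}]'

```text
time_s: 36.5
eef_pos: [0.5513, 0.149, 0.3053]
eef_rot: [-3.141, -0.0, 1.555]
ft_force: [0.5, -0.6, -0.2]
width: -0.0003
grasp_force: 0.0
```

Call:
step_arm --steps '[{"dp": [0,0,0.0007],"turn": [0,0,0]},{"dp": [0,0,0],"turn": [0,0,0]}]'

```text
time_s: 36.7
eef_pos: [0.5512, 0.1488, 0.3043]
eef_rot: [-3.14, -0.0, 1.555]
ft_force: [1.1, 0.7, 1.1]
width: -0.0001
grasp_force: 0.0
```

Call:
step_arm --steps '[{"dp": [0,0,0.0004],"turn": [0,0,0]},{"dp": [0,0,0],"turn": [0,0,0]}]'

```text
time_s: 36.9
eef_pos: [0.5512, 0.1488, 0.3041]
eef_rot: [-3.14, -0.0, 1.555]
ft_force: [-1.6, 0.2, 4.8]
width: -0.0
grasp_force: 2.2
```

Call:
step_arm --steps '[{"dp": [0,0,0.0006],"turn": [0,0,0]},{"dp": [0,0,0.0005],"turn": [0,0,0]},{"dp": [0,0,0],"turn": [0,0,0]}]'

```text
time_s: 37.2
eef_pos: [0.5513, 0.1489, 0.3035]
eef_rot: [-3.141, -0.0, 1.555]
ft_force: [-2.1, 0.2, 10.2]
width: -0.0002
grasp_force: 4.6
```

Call:
step_arm --steps '[{"dp": [0,0,0.0005],"turn": [0,0,0]},{"dp": [0,0,0.0003],"turn": [0,0,0]},{"dp": [0,0,0],"turn": [0,0,0]}]'

```text
time_s: 37.5
eef_pos: [0.5513, 0.149, 0.3033]
eef_rot: [-3.141, -0.001, 1.555]
ft_force: [-5.3, 1.1, 14.6]
width: 0.0
grasp_force: 7.3
```

Call:
step_arm --steps '[{"dp": [0,0,0.0003],"turn": [0,0,0]},{"dp": [0,0,0],"turn": [0,0,0]},{"dp": [0,0,0],"turn": [0,0,0]}]'

```text
time_s: 37.8
eef_pos: [0.5513, 0.149, 0.3032]
eef_rot: [-3.141, -0.001, 1.555]
ft_force: [-4.3, 0.5, 17.0]
width: 0.0
grasp_force: 8.3
```

Call:
step_arm --steps '[{"dp": [0,0,-0.003],"turn": [0,0,0]},{"dp": [0,0,0],"turn": [0,0,0]},{"dp": [0,0,0.0008],"turn": [0,0,0]},{"dp": [0,0,0],"turn": [0,0,0]}]'

```text
time_s: 38.2
eef_pos: [0.5512, 0.1488, 0.3036]
eef_rot: [-3.14, -0.0, 1.555]
ft_force: [-0.2, -0.1, 3.8]
width: -0.0002
grasp_force: 2.0
```

Call:
step_arm --steps '[{"dp": [0,0,0.0005],"turn": [0,0,0]},{"dp": [0,0,0],"turn": [0,0,0]}]'

```text
time_s: 38.4
eef_pos: [0.5513, 0.1488, 0.3035]
eef_rot: [-3.14, -0.0, 1.555]
ft_force: [-2.1, 0.0, 7.2]
width: -0.0
grasp_force: 3.8
```

Call:
step_arm --steps '[{"dp": [0,0,0.0004],"turn": [0,0,0]},{"dp": [0,0,0],"turn": [0,0,0]}]'

```text
time_s: 38.6
eef_pos: [0.5513, 0.1488, 0.3034]
eef_rot: [-3.14, -0.0, 1.555]
ft_force: [-1.9, -0.1, 10.4]
width: -0.0002
grasp_force: 5.0
```

Call:
step_arm --steps '[{"dp": [0,0,-0.02],"turn": [0,0,0]},{"dp": [0,0,-0.045],"turn": [0,0,0]},{"dp": [0,0,-0.045],"turn": [0,0,0]},{"dp": [-0.045,0,-0.02],"turn": [0,0,0]},{"dp": [-0.045,0,0],"turn": [0,0,0]},{"dp": [-0.045,0,0],"turn": [0,0,0]},{"dp": [0,0,0],"turn": [0,0,0]}]'

```text
time_s: 39.3
eef_pos: [0.5489, 0.0097, 0.4326]
eef_rot: [-3.14, 0.001, 1.551]
ft_force: [0.3, 0.2, -0.1]
width: 0.0001
grasp_force: 0.0
```

Run:
```python
from h import *
a=capture("scene");s=monitor.get_state();print(s["time_s"],s["eef_pos"],s["ft_force"])
cv2.imwrite("pics/s3.png",cv2.resize(a["image"][150:270,170:330],(800,600),interpolation=cv2.INTER_CUBIC)[:,:,::-1])
```

```text
39.35 [0.54900518 0.01150497 0.43244894] [0.37662514 0.17101851 0.7404275 ]
```

View pics/s3.png

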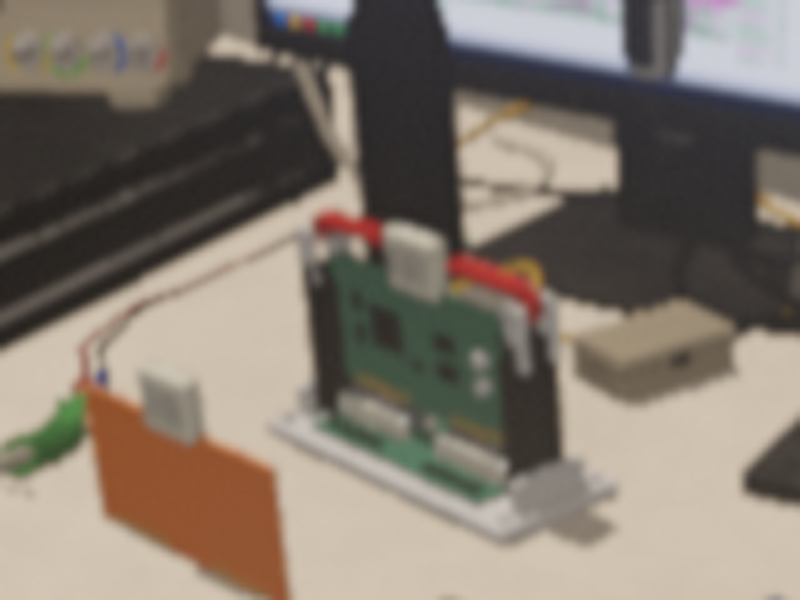

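The crop shows both red levers folded level, at (350,228) and (495,280), and the card lower in the connectors. The arm is clear of everything.

```bash
python3 -c "
from plant import robot
print(robot.hand_in())"
```

```text
the job is handed in; nothing more can be done
None
```

The green card is seated in the frame, held first at about 7 N on the connectors, and both ejector levers are folded down to within about 1 mm of their stops. Force readings on the levers stayed under 25 N, peaking at about 24 N. The job was handed in at about 39 s, and no verdict came back.

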